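Pin and clip the shaker's drive rod

ROBOT

A 6-joint arm with a two-finger parallel gripper is mounted at the origin on the work surface. World frame = base frame: x ahead of the robot, y to its left, z up, the work surface at z = 0. Lengths are in m, angles in rad, forces in N, time in s.
With the tool pointing down it reaches from about 0.3 to 0.875 m from the base axis. Payload 6.4 kg.
Tool frame: the origin (TCP) lies midway between the tips of the shut fingers; the grasp point (between the pads) lies 19 mm behind it; z points along the fingers, y is the direction in which the jaws open and shut (so a half turn about z gives the same grasp; the last joint's range is limited). The gripper opens to 85 mm and grips with 20 to 120 N. Pads are 22 mm wide; open, the fingers measure 114 mm over their backs; the gripper's body (76 mm by 85 mm) begins 54 mm behind the grasp point. The pads swing forward as they close: fully open they stand 13 mm farther back than shut.
Start: joints at [-1.551, 0.181, 1.607, -0, 1.354, -0.206], TCP at [0.129, -0.56, 0.231] pointing down, gripper open.
Joint ranges: [-2.99, 2.99], [-0.89, 2.07], [0.3, 2.58], [-1.14, 4.28], [0, 2.63], [-3.12, 3.12]. Speed limits (rad/s): [2.57, 2.57, 3.01, 3.14, 3.14, 3.14].

INTERFACE

Orientations are given as a unit quaternion [w, x, y, z].
In Python, from bench import ctrl, optics, ticket gives the robot as it stands. The module is installed in compiled form; this text tells all that it offers.
- The arm moves only by the tool step_arm, never from a script. Its argument "targets" is text: rows parted by semicolons, each of 6 numbers parted by spaces: the shift along the tool's x, y, z in mm, then the turn, a rotation vector about the tool's x, y, z in rad. In form: dx dy dz rx ry rz; .... A call has 1 to 8 rows; each row is the pose to reach, as a shift and turn from the pose commanded when the call began, along the tool's axes at that moment; what a row does not reach only later rows make up. A row lasts 1/8 s, in which the tool goes at most 62.5 mm and 10.7 degrees, less where a joint would pass 70% of its speed; a pose out of reach is approached as far as the arm can. A call with a gripper value outside its range is refused whole. "grip" is the opening in per cent of the stroke, from 0 (shut) to 100 (fully open), set as the call begins (left out, the last holds). The fingers move at their own pace and stop on an object; the grip force is fixed at half the most. Time passes only in rows, so rows that repeat a pose let the fingers close. It gives the time, the measured TCP pose, the force and the opening at its end, in the units of the state.
- ctrl.get_obs(): the state, without advancing time (a new reading comes with each control period).
- optics.camera(name): name is "scene" or "top" or "wrist"; returns a dict with "image" (384x512x3 uint8, red, green, blue), "mtx" (3x3 intrinsics, pixels), "D" ([k1, k2, p1, p2, k3] as OpenCV has them; the pictures are not rectified), "xyz" and "orientation" of the camera in the world. Camera axes: x right, y up, looking along -z (the intrinsics and any distortion apply to the point x, -y, -z); pixel columns grow to the right and rows downward; lengths in m; the calibration is good to about 2 mm. A picture is of the moment at which its call begins. There is no depth.
- ticket.hand_in(): hands the job in, once; it reports no verdict.
The state is a dict: "time_s": time; "q": joint angles; "dq": joint speeds; "joint_efforts": joint torques, N m; "eef_pos": TCP position; "eef_rot": TCP orientation; "wrist_force": force on the tool from outside, world axes, zero at the start; "torque": the same for the moment, N m; "opening": opening from 0.0 (shut) to 1.0 (fully open).
Only numpy, scipy, OpenCV 4.12 (cv2) and the standard library are available. Lean on these libraries where they do the work, as an engineer would, in place of code of your own. Each camera call takes 0.05 s, during which the arm holds its last target.

TASK

The bottle shaker's drive rod is back in its fork, but the clevis pin that joins them is still part way out. Push the pin in by its head until it is fully home, then take the large hairpin clip out of the service block and slide its straight leg down through the cross hole near the pin's end until the curved leg springs round the shank and hugs it. Do it by feel, never ramming the pin or forcing the clip, let go of the clip, and leave the other things on the bench as they are.

Things in the scene. Friction and masses are not known exactly. Their poses are not given: they have to be found in the camera images.
- shaker: White bottle shaker on a 240 x 420 mm base, fixed. Origin: on the bench under the middle of its steel fork; z up, x along the clevis pin from head to cross-drilled end, y towards the platform. Fork cheeks reach x = +/-15 mm, 13 mm above the pin axis; white bush flange to x = 21 mm. Platform and bottles: y above 65, up to z = 165 mm. Motor: x above 35, y below -75, up to z = 165 mm.
- pin (a joint): How far the clevis pin is pulled out towards shaker -x, m: 0 = fully home, head against the fork's washer; as found 0.014 to 0.022. Slides with 3 N of friction to a hard stop. Axis level along shaker x, 100 mm above the bench. Shank 16 mm thick, head 26 mm wide and 6 mm thick. The pin also turns about its axis against 0.03 N m of friction (not reported).
- pin_stop (a point): Point fixed on the shaker, axes as the shaker's: the middle of the pin head's outer face when the pin is home, at (-22, 0, 100) mm in the shaker's frame. The head now stands farther out along -x by the value of joint pin.
- pin_seat (a point): Point fixed on the shaker, at (27, 0, 100) mm in its frame: middle of the 5.6 mm cross hole once the pin is home (until then hidden in the fork), 10 mm from the shank's end; shank top 8 mm above. The pin is found turned up to 0.7 rad either way, so the hole's mouth lies up to 5 mm to +y or -y of the top: feel or look for it. A leg tip in the mouth, moved back to the middle, turns the hole upright.
- clip: Large steel hairpin clip, 94 mm long, 4 mm wire, about 42 g; stands loop up in a slot of the service block, leaning up to a few degrees. Origin: centre of the curve that hugs the shank, on the straight leg's axis; z up along that leg to the loop, x across the flat of the clip, y to the curved leg. When seated its origin is at pin_seat, x along the pin either way round, z up or leaning with the pin.
- clip_tip (a point): Tip of the clip's straight leg, at (0, 0, -38) mm in the clip's frame; axes as the clip's. The wire is nipped off to a chisel edge over the last 5 mm: 1 mm thick along x, 3.6 mm wide along y. Above that the leg is round, 4 mm, and straight up to the loop.
- clip_loop (a point): Middle of the clip's loop, at (0, 10, 35) mm in the clip's frame, axes as the clip's: the place to pinch it, along y. The loop's two sides are straight and parallel from z = 24 to 46 mm, 24 mm over the outside; its top is at z = 56 mm.
- clip_leg (a joint): How far the curved leg is sprung open, rad: 0 relaxed, about 0.12 while its neck (z = -8 mm) passes the widest part of the shank. It swings about y = 20, z = 23 mm of the clip and flares to y = 12 mm at z = -25 mm. Spring 0.75 N m/rad: passing takes a push of some 3 to 10 N, then it snaps round the shank. Pushed over 3 mm beyond home it opens again.
- service_block: White plastic block 130 x 60 x 36 mm, fixed; origin under its centre, x along its length. The clip's slot, 5.6 x 17.6 mm and 30 mm deep, is at x = -35, y = -3 to 15 mm; the clip's axes lie as the block's, its origin 44 mm above the bench. A spare pin and two hex keys stand fixed in the block at x above 18 mm, up to 80 mm high.
- mortar: White mortar with its pestle, 110 mm wide, 75 mm high (pestle 108 mm); bystander, origin under its centre.
- reagent_bottle: Amber bottle, 66 mm wide, 150 mm high; bystander, origin under its centre.
- ointment_jar: White jar, 64 mm wide, 55 mm high; bystander, origin under its centre.
- cream_can: Metal can, 56 mm wide, 70 mm high; bystander, origin under its centre.
- wrench: Wrench lying flat, 150 mm long; bystander, origin under its middle.
- small_clip: A much smaller hairpin clip, 62 mm long, 3 mm wire, lying flat on the bench; not for this pin; bystander.
- weigh_dish: Flat white dish, 76 mm wide, 12 mm high; bystander, origin under its centre.

How it is judged:
By the outcome, as a careful person would: the job done as asked, in the order asked, and still so for the second after the job is handed in, with the robot touching nothing.
It also fails if it takes over 72 s, if anything falls off the work surface, if the arm or the gripper's body presses on something with over 40 N, if the wrist force passes 120 N, or if a joint passes its speed limit or range.

## Working session

There is one attempt and no reset: what is moved stays moved. The work goes in short steps, Python scripts to look and compute and a tool call to move; the robot and the scene stay as the last step left them, time stands still between calls to the robot, and variables do not carry over. Pictures are saved under pics/ and viewed, and the job is handed in when it is done.

Besides the shell and the picture viewer there is one more tool, called after "Emit:" in YAML: its name, and indented under it one key for each argument. step_arm: Moves the arm, as the interface text tells. Its arguments: {"type":"object","properties":{"targets":{"type":"string"},"grip":{"type":"number"}},"required":["targets"]}

```bash
mkdir -p pics; cat > h.py <<'E'
import numpy as np,cv2
from bench import ctrl,optics,ticket
from scipy.spatial.transform import Rotation as R
def rot(q): return R.from_quat([q[1],q[2],q[3],q[0]]).as_matrix()
def snap(name,fn=None):
    c=optics.camera(name)
    if fn: cv2.imwrite('pics/'+fn,c['image'][:,:,::-1])
    return c
def ray(c,u,v):
    p=cv2.undistortPoints(np.array([[[u,v]]],float),np.array(c['mtx']),np.array(c['D']))[0,0]
    d=rot(c['orientation'])@np.array([p[0],-p[1],-1.]); return np.array(c['xyz']),d/np.linalg.norm(d)
def onz(c,u,v,z):
    o,d=ray(c,u,v); return o+d*(z-o[2])/d[2]
def proj(c,P):
    X=rot(c['orientation']).T@(np.array(P,float)-np.array(c['xyz']))
    X=np.array([X[0],-X[1],-X[2]])
    return cv2.projectPoints(X.reshape(1,1,3),np.zeros(3),np.zeros(3),np.array(c['mtx']),np.array(c['D']))[0][0,0]
def tri(rs):
    A=np.zeros((3,3));b=np.zeros(3)
    for o,d in rs:
        M=np.eye(3)-np.outer(d,d);A+=M;b+=M@o
    return np.linalg.solve(A,b)
def save(c,fn):
    import pickle;pickle.dump(c,open(fn,'wb'))
def load(fn):
    import pickle;return pickle.load(open(fn,'rb'))
E
python3 - <<'E'
from h import *
for n in ['scene','top','wrist']:
    c=snap(n,n+'0.png');save(c,n+'0.pkl');print(n,c['mtx'],c['xyz'],c['orientation'])
print(ctrl.get_obs())
E
```

```text
scene [[388.93683673   0.         256.88445127]
 [  0.         388.93683673 190.77605745]
 [  0.           0.           1.        ]] [1.60062211 0.02741054 0.97724792] [0.64588113 0.30246835 0.29414149 0.63626351]
top [[489.81720184   0.         255.95645114]
 [  0.         489.81720184 202.14949717]
 [  0.           0.           1.        ]] [0.36156763 0.04992351 1.66047819] [-0.69680522 -0.03485363  0.04185792  0.71518922]
wrist [[333.46857991   0.         255.71432434]
 [  0.         333.46857991 189.9814906 ]
 [  0.           0.           1.        ]] [ 0.19240355 -0.54499052  0.373453  ] [ 0.77591075 -0.10132318  0.08141824 -0.6173064 ]
{'time_s': 0.15, 'q': array([-1.55128821e+00,  1.81386086e-01,  1.60776789e+00,  1.57966208e-05,
        1.35378675e+00, -2.06316003e-01]), 'dq': array([-0.00146712, -0.00066236, -0.00433429, -0.0002044 , -0.00216408,
       -0.00032624]), 'joint_efforts': array([ 5.91287007e-04, -4.45260394e+01, -3.51691353e+01, -2.68671401e-04,
        5.84690046e-03, -7.29800519e-06]), 'eef_pos': array([ 0.12875278, -0.55997473,  0.23058731]), 'eef_rot': array([-6.70383070e-04,  9.93632170e-01,  1.12670570e-01,  7.05448312e-05]), 'wrist_force': array([ 0.24003445,  0.46357985, -0.80006744]), 'torque': array([-0.00285109,  0.02639521,  0.01609754]), 'opening': 0.9994407842444806}
```

View pics/scene0.png

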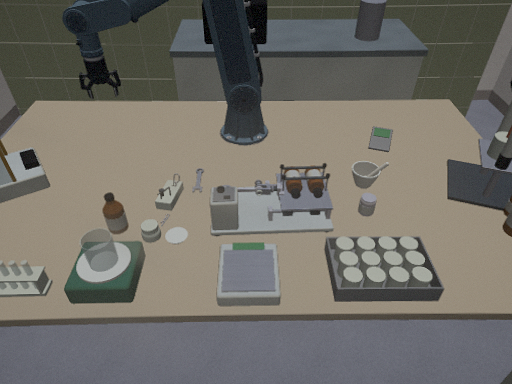

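View pics/top0.png

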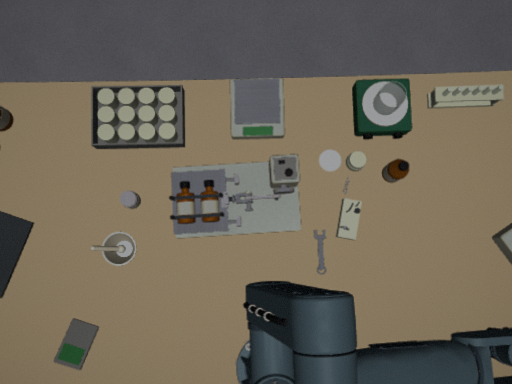

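View pics/wrist0.png

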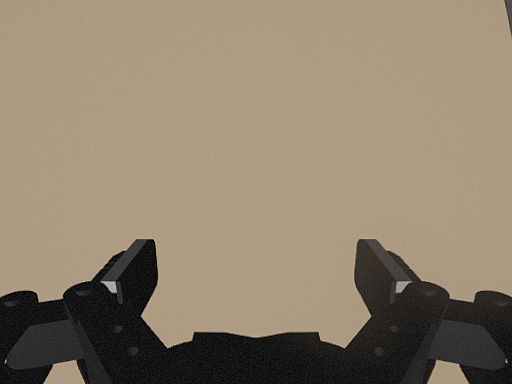

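```bash
python3 - <<'E'
from h import *
a=load('top0.pkl')['image'];b=load('scene0.pkl')['image']
cv2.imwrite('pics/z1.png',cv2.resize(a[150:245,165:310,::-1],None,fx=5,fy=5,interpolation=cv2.INTER_CUBIC))
cv2.imwrite('pics/z2.png',cv2.resize(b[155:240,200:340,::-1],None,fx=5,fy=5,interpolation=cv2.INTER_CUBIC))
s=np.hstack([cv2.resize(a[140:280,310:420,::-1],None,fx=4,fy=4,interpolation=cv2.INTER_CUBIC)[:500,:400],cv2.resize(b[165:245,140:240,::-1],None,fx=4,fy=4,interpolation=cv2.INTER_CUBIC)[:, :400].repeat(1,0) if 0 else np.zeros((500,1,3),np.uint8)])
cv2.imwrite('pics/z3.png',s)
cv2.imwrite('pics/z4.png',cv2.resize(b[165:245,140:220,::-1],None,fx=6,fy=6,interpolation=cv2.INTER_CUBIC))
E
```

```text
(no output)
```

View pics/z1.png

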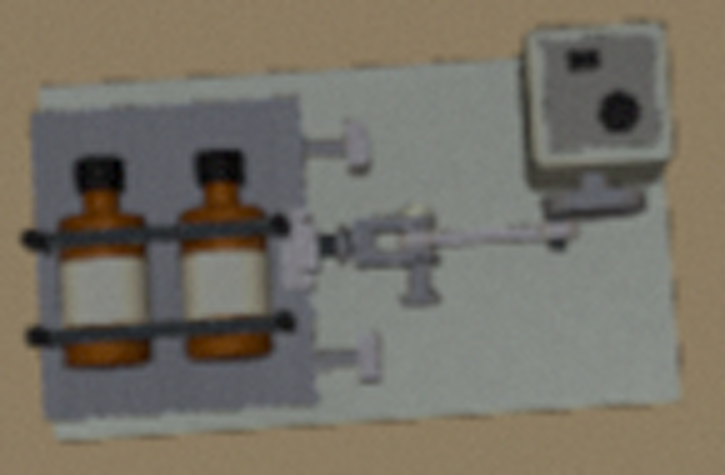

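View pics/z2.png

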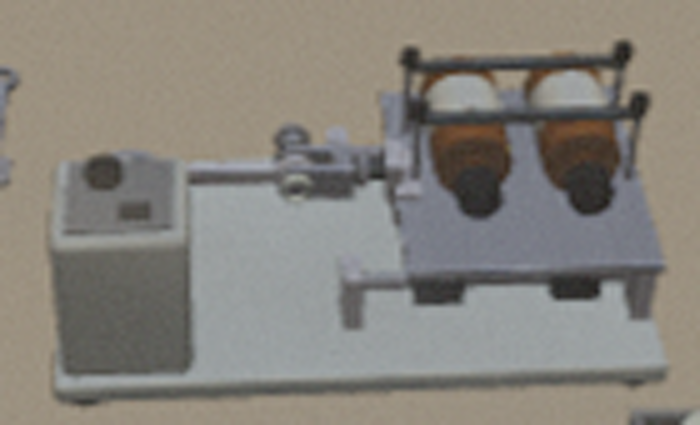

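View pics/z3.png

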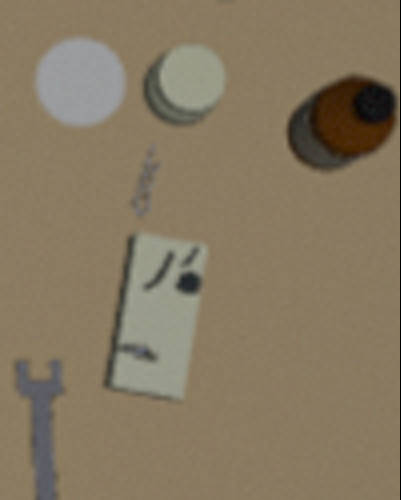

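View pics/z4.png

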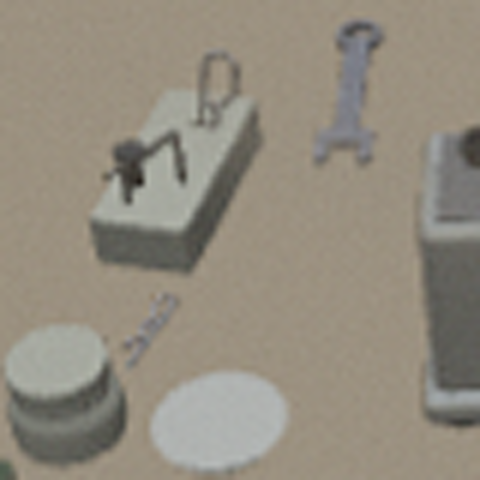

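```bash
python3 - <<'E'
from h import *
t=load('top0.pkl');s=load('scene0.pkl')
print('base corners z=.02')
for p in [(173,167.6),(176.6,238),(301.4,230.6)]: print(onz(t,*p,0.02).round(4))
Z=lambda x,y:(165+x/5,150+y/5)
print('head end',onz(t,*Z(420,302),0.1),'head base', onz(t,*Z(422,240),.1),'bush top',onz(t,*Z(417,212),.1))
S=lambda x,y:(200+x/5,155+y/5)
for zz in [.1]: print('scene bush',onz(s,*S(296,186),zz),'scene head',onz(s,*S(292,135),zz))
B=lambda x,y:(310+x/4,140+y/4)
c=[onz(t,*B(*p),0.036) for p in [(133,235),(207,244),(184,398),(108,386)]]
for p in c: print(p.round(4))
print('centre',np.mean(c,0),'len',np.linalg.norm(c[0]-c[3]),np.linalg.norm(c[1]-c[2]),np.linalg.norm(c[0]-c[1]))
d=(c[0]-c[3])+(c[1]-c[2]);print('yaw',np.arctan2(d[1],d[0]))
print('clip', onz(t,*B(118,347),.09),onz(t,*B(157,356),.09))
S4=lambda x,y:(140+x/6,165+y/6)
print('clip scene top',onz(s,*S4(218,52),.1))
print('wrist cam in tool',end=' ')
w=load('wrist0.pkl');Rt=rot([-6.70383070e-04,9.93632170e-01,1.12670570e-01,0]);print(Rt.T@(np.array(w['xyz'])-[.12875,-.55997,.23059]));print(Rt);print(Rt.T@rot(w['orientation']))
E
```

```text
base corners z=.02
[0.6648 0.3087 0.02  ]
[0.4268 0.2987 0.02  ]
[ 0.4404 -0.1183  0.02  ]
head end [0.50543228 0.05513141 0.1       ] head base [0.54532076 0.05285271 0.1       ] bush top [0.56350311 0.05560866 0.1       ]
scene bush [0.56652205 0.05771169 0.1       ] scene head [0.50974557 0.05607269 0.1       ]
[ 0.5423 -0.26    0.036 ]
[ 0.5332 -0.3211  0.036 ]
[ 0.4058 -0.2957  0.036 ]
[ 0.4172 -0.2336  0.036 ]
centre [ 0.47464272 -0.2776061   0.036     ] len 0.12786481732948488 0.12989576195477903 0.06177311708776995
yaw -0.20275427687475017
clip [ 0.44633918 -0.2335595   0.09      ] [ 0.43836629 -0.26436336  0.09      ]
clip scene top [ 0.45752552 -0.24510454  0.1       ]
wrist cam in tool [ 0.06541301 -0.00053705 -0.14285253]
[[ 9.74610685e-01  2.23906207e-01 -1.51064886e-04]
 [ 2.23906207e-01 -9.74609786e-01  1.33222837e-03]
 [ 1.51064886e-04 -1.33222837e-03 -9.99999101e-01]]
[[ 7.19876268e-04  9.66170692e-01  2.57902456e-01]
 [ 9.99999738e-01 -6.74776255e-04 -2.63382674e-04]
 [-8.04461669e-05  2.57902578e-01 -9.66170924e-01]]
```

Emit:
step_arm:
  targets: "331 -232 0 0 0 0.43;331 -232 0 0 0 0.43;331 -232 0 0 0 0.43;331 -232 0 0 0 0.43;331 -232 0 0 0 0.43;331 -232 0 0 0 0.43;331 -232 0 0 0 0.43;331 -232 0 0 0 0.43"
  grip: 100

```text
time_s: 1.15
eef_pos: [0.4004, -0.2584, 0.2311]
eef_rot: [-0.0, 0.995, -0.1, -0.0]
wrist_force: [-0.8, -0.1, -0.7]
opening: 1.003
```

```bash
python3 - <<'E'
from h import *
c=snap('wrist','w1.png');save(c,'w1.pkl');o=ctrl.get_obs();print(o['time_s'],o['eef_pos'],o['q'],o['wrist_force'])
E
```

```text
1.2 [ 0.39966498 -0.25948602  0.23111025] [-8.25441986e-01 -4.41519322e-02  1.84623599e+00 -3.18677862e-04
  1.33985726e+00  9.47150364e-01] [ 0.45970821 -0.12448847  0.33646646]
```

View pics/w1.png

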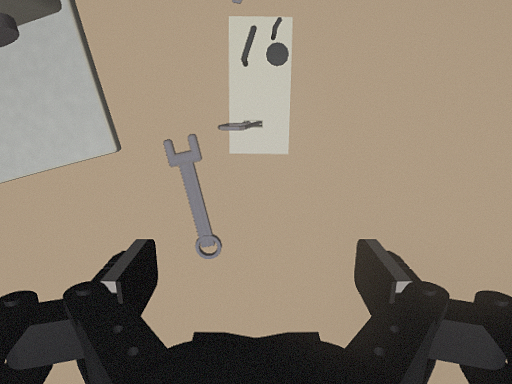

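```bash
python3 - <<'E'
from h import *
c=load('w1.pkl');im=c['image']
cv2.imwrite('pics/z5.png',cv2.resize(im[5:165,200:310,::-1],None,fx=5,fy=5,interpolation=cv2.INTER_CUBIC)[:600])
cv2.imwrite('pics/z6.png',cv2.resize(im[105:160,205:300,::-1],None,fx=8,fy=8,interpolation=cv2.INTER_CUBIC))
E
```

```text
(no output)
```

View pics/z5.png

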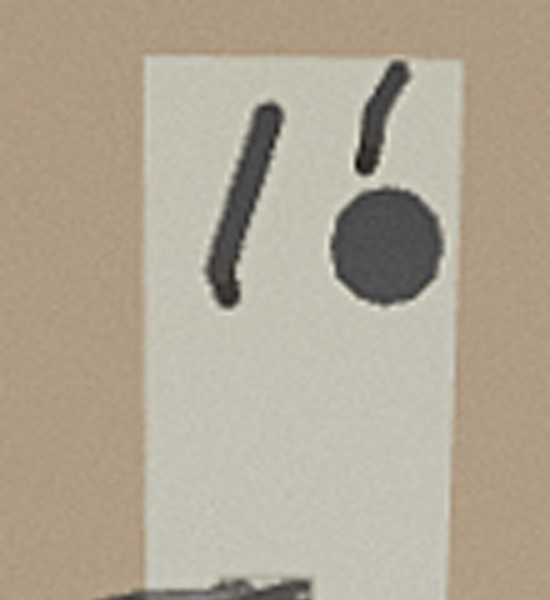

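View pics/z6.png

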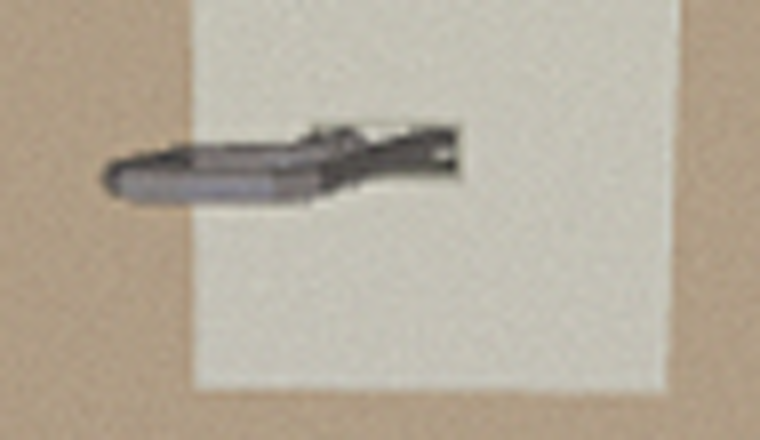

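```bash
python3 - <<'E'
from h import *
c=load('w1.pkl');t=load('top0.pkl')
P=[onz(c,*p,.036) for p in [(229,16.4),(292.6,17),(288.1,153.8),(229.1,153.5)]]
for p in P: print(p.round(4))
ctr=np.mean(P,0); d=(P[0]-P[3])+(P[1]-P[2]); y=np.arctan2(d[1],d[0]); print(ctr,y,np.linalg.norm(P[0]-P[3]),np.linalg.norm(P[0]-P[1]))
Rz=np.array([[np.cos(y),-np.sin(y),0],[np.sin(y),np.cos(y),0],[0,0,1]])
def b(u,v,z): print((u,v),'in block at z',z,(Rz.T@(onz(c,u,v,z)-np.r_[ctr[:2],0])).round(4))
S=lambda x,y:(205+x/8,105+y/8)
b(*S(460,125),.036);b(*S(460,182),.036);b(*S(130,178),.098);b(*S(150,195),.09);b(*S(150,152),.09); b(*S(105,178),.085)
for q in [(-35,-2,90),(-35,22,90),(-35,10,100),(-35,-3,36),(-35,15,36)]:
    X=np.r_[ctr[:2],0]+Rz@(np.array(q)/1000.); uv=proj(c,X); print(q,X.round(4),uv.round(1),((uv-[205,105])*8).round())
E
```

```text
[ 0.5462 -0.2617  0.036 ]
[ 0.5339 -0.3202  0.036 ]
[ 0.4068 -0.2929  0.036 ]
[ 0.419  -0.2339  0.036 ]
[ 0.47646848 -0.27716484  0.036     ] -0.21359061525996176 0.13014250381816553 0.05973134667177093
(262.5, 120.625) in block at z 0.036 [-0.0318 -0.0033  0.036 ]
(262.5, 127.75) in block at z 0.036 [-0.0388 -0.0035  0.036 ]
(221.25, 127.25) in block at z 0.098 [-0.0341  0.0316  0.098 ]
(223.75, 129.375) in block at z 0.09 [-0.0365  0.0303  0.09  ]
(223.75, 124.0) in block at z 0.09 [-0.032   0.0303  0.09  ]
(218.125, 127.25) in block at z 0.085 [-0.0352  0.0356  0.085 ]
(-35, -2, 90) [ 0.4418 -0.2717  0.09  ] [262.1 128.1] [457. 185.]
(-35, 22, 90) [ 0.4469 -0.2482  0.09  ] [233.6 127.7] [229. 181.]
(-35, 10, 100) [ 0.4444 -0.26    0.1   ] [247.5 128.8] [340. 191.]
(-35, -3, 36) [ 0.4416 -0.2727  0.036 ] [262.1 123.9] [457. 151.]
(-35, 15, 36) [ 0.4454 -0.2551  0.036 ] [244.1 123.6] [313. 149.]
```

```bash
python3 - <<'E'
from h import *
s=load('scene0.pkl');w=load('w1.pkl')
y=-.2136;ctr=np.array([.47647,-.27716,0])
Rz=R.from_euler('z',y).as_matrix()
im=cv2.resize(s['image'][165:215,150:200,::-1],None,fx=10,fy=10,interpolation=cv2.INTER_CUBIC)
im2=cv2.resize(w['image'][105:160,205:285,::-1],None,fx=8,fy=8,interpolation=cv2.INTER_CUBIC)
for lean,col in [(0,(0,255,0)),(-.1,(0,0,255)),(-.2,(255,0,0))]:
    for q in [(0,-38),(0,24),(0,46),(10,56),(20,46),(20,24),(8,10),(12,-25)]:
        v=R.from_euler('x',lean).as_matrix()@(np.array([0,q[0],q[1]+38.])/1000)
        X=ctr+Rz@(np.array([-.035,0,.006])+v)
        u=(proj(s,X)-[150,165]+.5)*10; cv2.circle(im,tuple(int(k) for k in u),3,col,-1)
        u=(proj(w,X)-[205,105]+.5)*8; cv2.circle(im2,tuple(int(k) for k in u),3,col,-1)
cv2.imwrite('pics/z7.png',im);cv2.imwrite('pics/z8.png',im2)
E
```

```text
(no output)
```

View pics/z7.png

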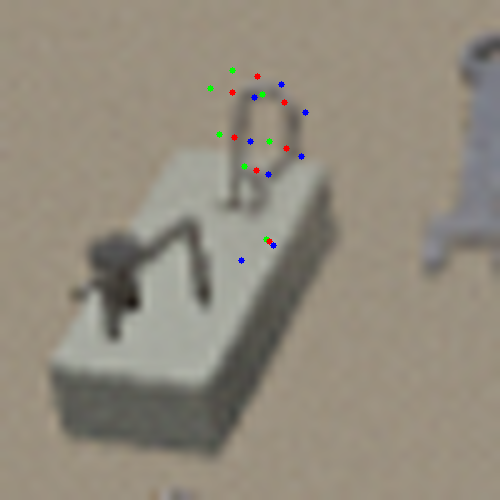

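View pics/z8.png

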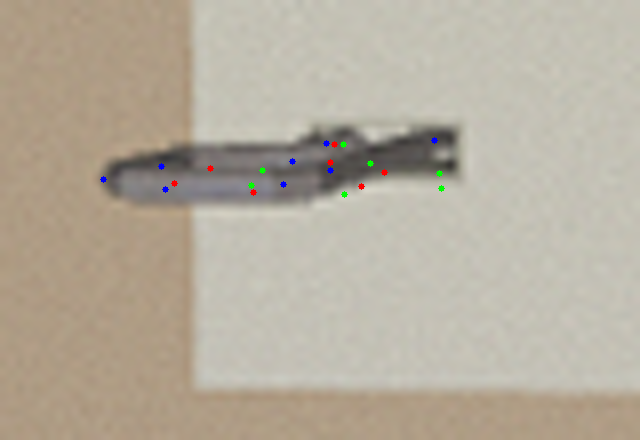

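Emit:
step_arm:
  targets: "-13 -318 0 0 0 -0.236;-13 -318 0 0 0 -0.236;-13 -318 0 0 0 -0.236;-13 -318 0 0 0 -0.236;-13 -318 0 0 0 -0.236;-13 -318 0 0 0 -0.236;-13 -318 0 0 0 -0.236"
  grip: 0

```text
time_s: 2.08
eef_pos: [0.4512, 0.053, 0.2311]
eef_rot: [0.0, 1.0, 0.016, -0.0]
wrist_force: [-0.1, 0.3, -0.3]
opening: -0.002
```

```bash
python3 - <<'E'
from h import *
c=snap('wrist','w2.png');save(c,'w2.pkl');o=ctrl.get_obs();print(o['time_s'],o['eef_pos'],o['eef_rot'],o['q'],o['wrist_force'])
cv2.imwrite('pics/z9.png',cv2.resize(c['image'][50:200,180:340,::-1],None,fx=4,fy=4,interpolation=cv2.INTER_CUBIC))
E
```

```text
2.125 [0.45116324 0.05239418 0.23113194] [ 3.24724051e-04  9.99884002e-01  1.52260798e-02 -2.08096796e-04] [-1.46231174e-01 -9.85266726e-02  1.89703946e+00 -7.26615253e-04
  1.34338630e+00  1.39427574e+00] [-1.21292092  0.020083   -0.45583845]
```

View pics/w2.png

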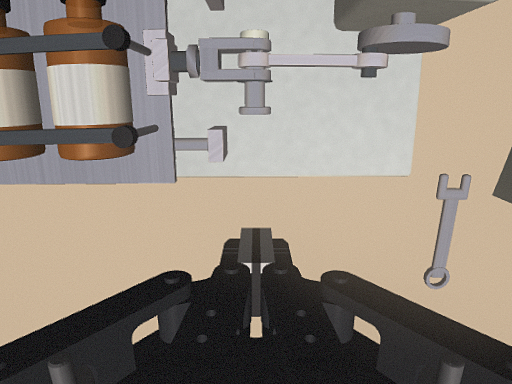

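View pics/z9.png

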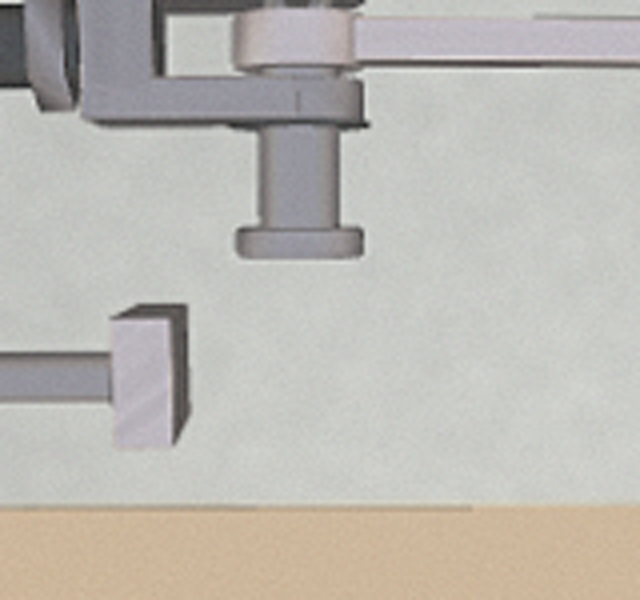

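```bash
python3 - <<'E'
from h import *
c=load('w2.pkl')
def p(u,v,z): print((u,v),onz(c,u,v,z).round(4))
p(239,110.5,.1);p(271,110.5,.1);p(255,114.3,.1);p(244.7,90,.1);p(264.7,90,.1);p(255,80.5,.1);p(254,34,.1)
# fork cheeks outer edges
p(215,81,.113);p(215,80,.1);p(255,38,.113);p(255,30,.1)
# base edges
for a in [(180,176),(297,176.5),(410,176.5)]: p(*a,.02)
p(410,176.5,.02);p(417,60,.02)
E
```

```text
(239, 110.5) [0.5088 0.0687 0.1   ]
(271, 110.5) [0.5096 0.043  0.1   ]
(255, 114.3) [0.5062 0.0558 0.1   ]
(244.7, 90) [0.5249 0.0645 0.1   ]
(264.7, 90) [0.5254 0.0487 0.1   ]
(255, 80.5) [0.5324 0.0566 0.1   ]
(254, 34) [0.567  0.0585 0.1   ]
(215, 81) [0.5304 0.0866 0.113 ]
(215, 80) [0.5319 0.0881 0.1   ]
(255, 38) [0.5619 0.0575 0.113 ]
(255, 30) [0.5699 0.0578 0.1   ]
(180, 176) [0.4349 0.1354 0.02  ]
(297, 176.5) [0.4385 0.0079 0.02  ]
(410, 176.5) [ 0.4428 -0.1177  0.02  ]
(410, 176.5) [ 0.4428 -0.1177  0.02  ]
(417, 60) [ 0.5648 -0.1082  0.02  ]
```

Emit:
step_arm:
  targets: "20 -2.5 60 0 0 0;20 -2.5 120 0 0 0;20 -2.5 146 0 0 0;20 -2.5 146 0 0 0;30 -2.5 146 0 0 0;38 -2.5 146 0 0 0;38 -2.5 146 0 0 0"

```text
time_s: 3.0
eef_pos: [0.491, 0.0572, 0.0867]
eef_rot: [0.0, 1.0, 0.016, 0.002]
wrist_force: [-0.1, -0.4, -0.0]
opening: -0.003
```

```bash
python3 - <<'E'
from h import *
c=snap('wrist','w3.png');o=ctrl.get_obs();print(o['time_s'],o['eef_pos'],o['wrist_force'])
E
```

```text
3.05 [0.49010348 0.05742665 0.08627034] [ 0.16819636 -0.26138449 -0.25309996]
```

View pics/w3.png

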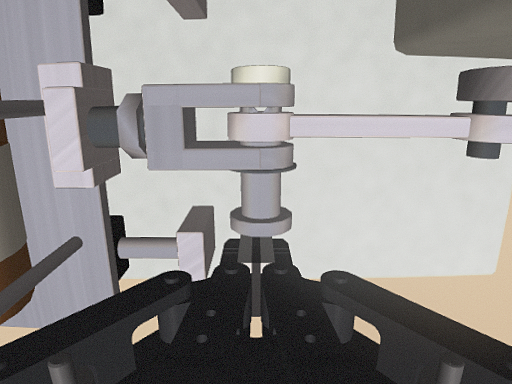

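Emit:
step_arm:
  targets: "2 1 0 0 0 0;4 1 0 0 0 0;6 1 0 0 0 0;8 1 0 0 0 0;10 1 0 0 0 0;12 1 0 0 0 0;14 1 0 0 0 0;16 1 0 0 0 0"

```text
time_s: 4.05
eef_pos: [0.5049, 0.0572, 0.0851]
eef_rot: [-0.0, 1.0, 0.016, -0.0]
wrist_force: [-3.1, 0.6, 0.1]
opening: 0.005
```

Contact at the expected 3 N; continue slowly.

Emit:
step_arm:
  targets: "1 0 0 0 0 0;2 0 0 0 0 0;3 0 0 0 0 0;4 0 0 0 0 0;4.5 0 0 0 0 0;5 0 0 0 0 0"

```text
time_s: 4.8
eef_pos: [0.5101, 0.0572, 0.0852]
eef_rot: [0.0, 1.0, 0.016, -0.0]
wrist_force: [-3.3, 0.8, -2.8]
opening: -0.001
```

```bash
python3 - <<'E'
from h import *
o=ctrl.get_obs();print(o['time_s'],o['eef_pos'],o['wrist_force'])
E
```

```text
4.8 [0.51006057 0.05717721 0.08523003] [-3.32744714  0.82565103 -2.78353906]
```

Emit:
step_arm:
  targets: "0.5 0 0 0 0 0;1 0 0 0 0 0;1.5 0 0 0 0 0;2 0 0 0 0 0"

```text
time_s: 5.3
eef_pos: [0.5121, 0.0572, 0.0853]
eef_rot: [0.0, 1.0, 0.016, -0.0]
wrist_force: [-2.3, 0.6, -2.2]
opening: 0.001
```

Emit:
step_arm:
  targets: "0.5 0 0 0 0 0;1 0 0 0 0 0"

```text
time_s: 5.55
eef_pos: [0.5131, 0.0573, 0.0853]
eef_rot: [0.0, 1.0, 0.016, 0.0]
wrist_force: [-2.9, 1.0, -1.8]
opening: 0.002
```

Emit:
step_arm:
  targets: "0.5 0 0 0 0 0;1 0 0 0 0 0"

```text
time_s: 5.8
eef_pos: [0.5141, 0.0573, 0.0853]
eef_rot: [0.0, 1.0, 0.016, -0.0]
wrist_force: [-2.0, 0.2, -2.0]
opening: -0.003
```

Emit:
step_arm:
  targets: "0.5 0 0 0 0 0;1 0 0 0 0 0"

```text
time_s: 6.05
eef_pos: [0.5144, 0.0573, 0.0852]
eef_rot: [0.0, 1.0, 0.016, -0.001]
wrist_force: [-6.5, -1.5, 2.9]
opening: -0.0
```

Emit:
step_arm:
  targets: "0.5 0 0 0 0 0"

```text
time_s: 6.18
eef_pos: [0.5144, 0.0573, 0.0852]
eef_rot: [0.0, 1.0, 0.016, -0.001]
wrist_force: [-10.0, -1.5, 4.0]
opening: 0.001
```

```bash
python3 - <<'E'
from h import *
c=snap('wrist','w4.png');o=ctrl.get_obs();print(o['time_s'],o['eef_pos'],o['wrist_force'])
E
```

```text
6.225 [0.514391   0.05733602 0.08522539] [-9.02132796  0.12258601  3.6141763 ]
```

View pics/w4.png

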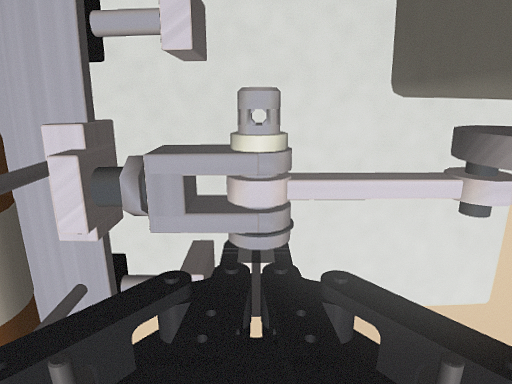

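Emit:
step_arm:
  targets: "-6 0 0 0 0 0;-12 0 0 0 0 0;-12 0 -12 0 0 0;-12 0 -12 0 0 0"

```text
time_s: 6.72
eef_pos: [0.5051, 0.0568, 0.099]
eef_rot: [0.0, 1.0, 0.016, 0.002]
wrist_force: [0.7, 0.9, 0.2]
opening: -0.0
```

```bash
python3 - <<'E'
from h import *
c=snap('wrist','w5.png');save(c,'w5.pkl');o=ctrl.get_obs();print(o['time_s'],o['eef_pos'],o['wrist_force'])
cv2.imwrite('pics/z10.png',cv2.resize(c['image'][60:260,180:340,::-1],None,fx=3,fy=3,interpolation=cv2.INTER_CUBIC))
cv2.imwrite('pics/z11.png',cv2.resize(c['image'][60:160,210:310,::-1],None,fx=6,fy=6,interpolation=cv2.INTER_CUBIC))
E
```

```text
6.775 [0.50472695 0.05686049 0.09845404] [ 0.10490807  0.12016586 -0.44948841]
```

View pics/z10.png

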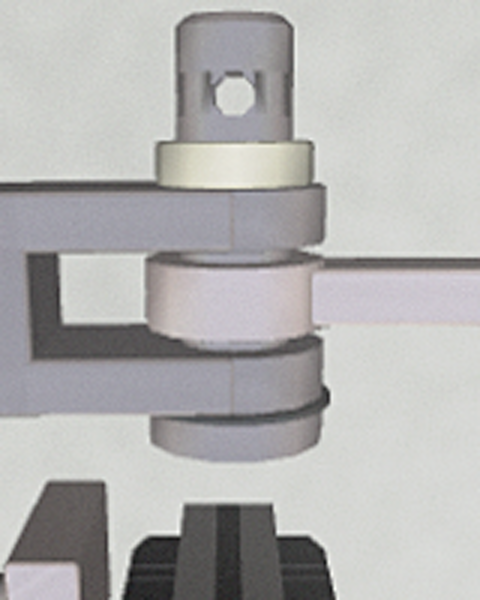

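View pics/z11.png

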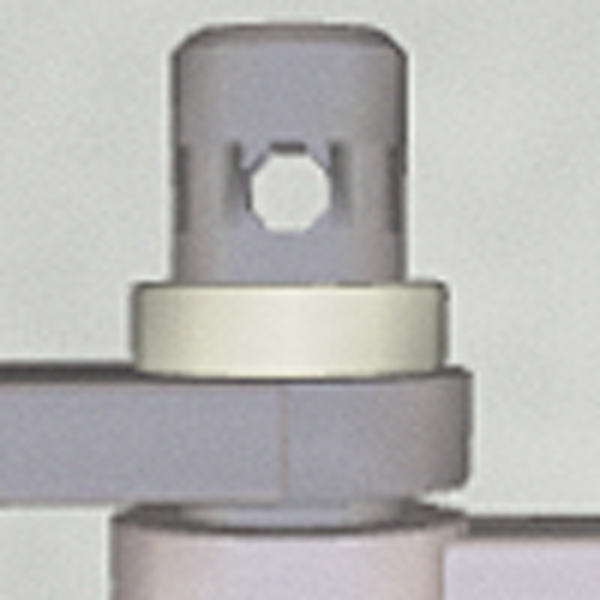

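```bash
python3 - <<'E'
from h import *
c=load('w5.pkl')
for a in [(258,91.7,.1),(258,91.7,.108),(258,91.7,.092),(258.1,64.3,.1),(238.5,80,.1),(277.8,80,.1),(238.5,105,.1),(277.8,105,.1),(244,127,.1)]: print(a,onz(c,*a).round(4))
print(c['xyz'])
o,d=ray(c,258,91.7);print(d)
E
```

```text
(258, 91.7, 0.1) [0.5744 0.0586 0.1   ]
(258, 91.7, 0.108) [0.5741 0.0586 0.108 ]
(258, 91.7, 0.092) [0.5746 0.0585 0.092 ]
(258.1, 64.3, 0.1) [0.5852 0.0589 0.1   ]
(238.5, 80, 0.1) [0.5788 0.0667 0.1   ]
(277.8, 80, 0.1) [0.5793 0.0506 0.1   ]
(238.5, 105, 0.1) [0.5688 0.0665 0.1   ]
(277.8, 105, 0.1) [0.5693 0.0502 0.1   ]
(244, 127, 0.1) [0.5598 0.064  0.1   ]
[0.56990255 0.05946932 0.24225583]
[ 0.03138666 -0.00633694 -0.99948723]
```

Emit:
step_arm:
  targets: "-20 0 -60 0 0 0;-40 20 -101 0 0 0;-119 308 -101 0 0 0.244;-119 308 -101 0 0 0.244;-119 308 -101 0 0 0.244;-119 308 -101 0 0 0.244;-119 308 -101 0 0 0.244;-119 308 -101 0 0 0.244"
  grip: 100

```text
time_s: 7.78
eef_pos: [0.3937, -0.2578, 0.1985]
eef_rot: [0.001, 0.994, -0.108, 0.0]
wrist_force: [0.0, 1.0, -0.3]
opening: 1.001
```

Emit:
step_arm:
  targets: "0 0 40 0 0 0;0 0 40 0 0 0"

```text
time_s: 8.02
eef_pos: [0.393, -0.252, 0.1558]
eef_rot: [-0.002, 0.994, -0.106, -0.002]
wrist_force: [-0.9, 0.7, 0.1]
opening: 1.003
```

```bash
python3 - <<'E'
from h import *
c=snap('wrist','w6.png');save(c,'w6.pkl');o=ctrl.get_obs();print(o['time_s'],o['eef_pos'],o['eef_rot'],o['wrist_force'])
E
```

```text
8.075 [ 0.39399097 -0.25294205  0.15750722] [-0.00122354  0.99442924 -0.10539214 -0.00121992] [-0.03255024 -0.30362925  0.32034178]
```

View pics/w6.png

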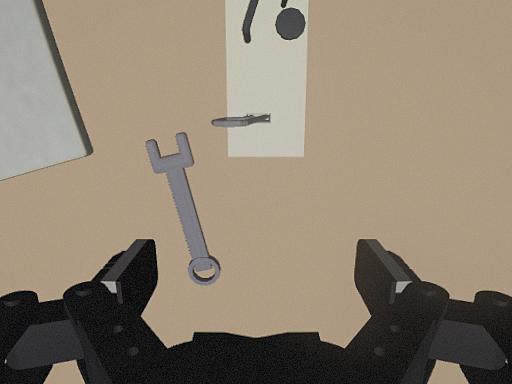

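```bash
python3 - <<'E'
from h import *
c=load('w6.pkl')
cv2.imwrite('pics/z12.png',cv2.resize(c['image'][95:165,200:315,::-1],None,fx=7,fy=7,interpolation=cv2.INTER_CUBIC))
E
```

```text
(no output)
```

View pics/z12.png

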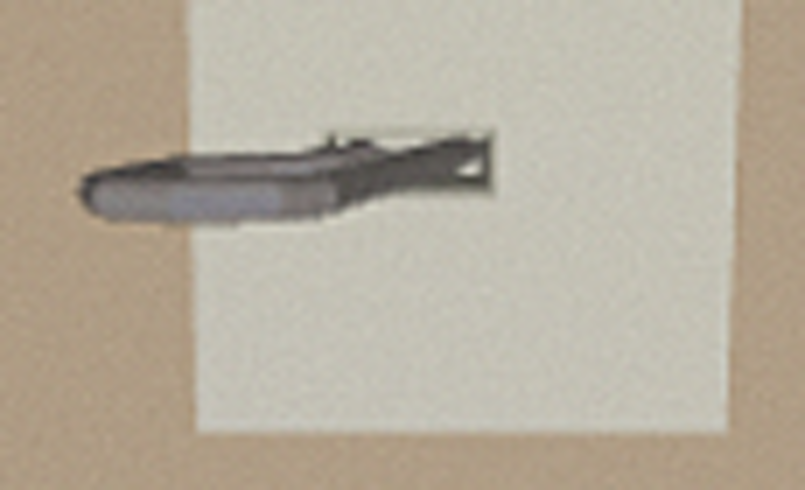

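```bash
python3 - <<'E'
from h import *
y=-.2136
Rz=R.from_euler('z',y).as_matrix()
c=load('w6.pkl');w=load('w1.pkl')
P=[onz(c,200+a/7,95+b/7,.036) for a,b in [(198,432),(728,432)]]
m=(P[0]+P[1])/2; print('block bottom edge',P, np.linalg.norm(P[0]-P[1]))
ctr=m+Rz@np.array([.065,0,-.036]);print(ctr, 'slot end',Rz.T@(onz(c,200+493/7,95+160/7,.036)-ctr))
for lean in [0,-.05,-.1,-.15,-.2]:
    print(lean,end=' ')
    for q in [(-2,46),(22,46),(22,35),(22,24),(10,56)]:
        v=R.from_euler('x',lean).as_matrix()@(np.array([0,q[0],q[1]+38.])/1000)
        X=ctr+Rz@(np.array([-.035,0,.006])+v)
        print(q,((proj(c,X)-[200,95])*7).round().tolist(),end=' ')
    print()
E
```

```text
block bottom edge [array([ 0.41905482, -0.23430445,  0.036     ]), array([ 0.40651643, -0.293194  ,  0.036     ])] 0.06020955014957626
[ 4.76308442e-01 -2.77527891e-01 -2.08166817e-17] slot end [-0.03464904 -0.00299283  0.036     ]
0 (-2, 46) [505.0, 197.0] (22, 46) [233.0, 196.0] (22, 35) [241.0, 188.0] (22, 24) [248.0, 181.0] (10, 56) [368.0, 204.0] 
-0.05 (-2, 46) [458.0, 197.0] (22, 46) [187.0, 195.0] (22, 35) [203.0, 187.0] (22, 24) [218.0, 180.0] (10, 56) [312.0, 204.0] 
-0.1 (-2, 46) [410.0, 196.0] (22, 46) [142.0, 194.0] (22, 35) [166.0, 186.0] (22, 24) [188.0, 179.0] (10, 56) [257.0, 203.0] 
-0.15 (-2, 46) [363.0, 196.0] (22, 46) [99.0, 193.0] (22, 35) [131.0, 185.0] (22, 24) [160.0, 178.0] (10, 56) [204.0, 202.0] 
-0.2 (-2, 46) [316.0, 195.0] (22, 46) [58.0, 191.0] (22, 35) [97.0, 184.0] (22, 24) [133.0, 177.0] (10, 56) [152.0, 201.0]
```

```bash
python3 - <<'E'
from h import *
Rz=R.from_euler('z',-.2136).as_matrix()
ctr=np.array([.47635,-.2774,0])
c=load('w6.pkl');w=load('w1.pkl');s=load('scene0.pkl')
X=tri([ray(c,200+81/7,95+193/7),ray(w,205+105/8,105+178/8)]);print('left ext',Rz.T@(X-ctr))
for z in [.036,.05,.07,.09]:
  print(z,'right shoulder px350',(Rz.T@(onz(c,200+350/7,95+195/7,z)-ctr)).round(4),'left',(Rz.T@(onz(c,200+81/7,95+193/7,z)-ctr)).round(4))
for q in [(-35,0,6),(-35,-1,36),(-35,4,36),(-35,-1,6),(-35,12,19),(-35,-3,36),(-35,15,36)]:
    print(q,((proj(c,ctr+Rz@(np.array(q)/1000))-[200,95])*7).round(), ((proj(s,ctr+Rz@(np.array(q)/1000))-[150,165])*10).round())
# scene block corners
for q in [(65,30,36),(65,-30,36),(-65,30,36)]: print(q,((proj(s,ctr+Rz@(np.array(q)/1000))-[150,165])*10).round())
E
```

```text
left ext [-0.03485399  0.03546641  0.08836823]
0.036 right shoulder px350 [-0.0385  0.0127  0.036 ] left [-0.0383  0.0425  0.036 ]
0.05 right shoulder px350 [-0.0376  0.0124  0.05  ] left [-0.0374  0.0406  0.05  ]
0.07 right shoulder px350 [-0.0363  0.012   0.07  ] left [-0.0361  0.0379  0.07  ]
0.09 right shoulder px350 [-0.0349  0.0115  0.09  ] left [-0.0348  0.0352  0.09  ]
(-35, 0, 6) [458. 150.] [236. 256.]
(-35, -1, 36) [474. 163.] [223. 195.]
(-35, 4, 36) [428. 163.] [235. 197.]
(-35, -1, 6) [466. 150.] [233. 255.]
(-35, 12, 19) [359. 155.] [261. 234.]
(-35, -3, 36) [492. 163.] [218. 195.]
(-35, 15, 36) [329. 163.] [263. 201.]
(65, 30, 36) [205. 377.]
(65, -30, 36) [ 47. 355.]
(-65, 30, 36) [327. 157.]
```

```bash
cat >> h.py <<'E'
def rel(pos,Rm):
    o=ctrl.get_obs();R0=rot(o['eef_rot']);d=R0.T@(np.array(pos)-o['eef_pos'])*1000
    rv=R.from_matrix(R0.T@Rm).as_rotvec();print('rel',d.round(1),rv.round(3),'t',o['time_s'])
def toolR(yaw,tilt=0):
    return R.from_euler('z',yaw).as_matrix()@np.diag([1.,-1,-1])@R.from_euler('x',tilt).as_matrix()
E
python3 - <<'E'
from h import *
Rz=R.from_euler('z',-.2136).as_matrix();ctr=np.array([.47635,-.2774,0])
T=toolR(-.2136,-.163)
g=ctr+Rz@np.array([-.035,.0187,.0576]);print(g,T)
rel(g-T[:,2]*.055,T);rel(g,T)
E
```

```text
[ 0.44610942 -0.25170569  0.0576    ] [[ 0.97727412 -0.20916964 -0.03439985]
 [-0.21197945 -0.96432024 -0.15859123]
 [ 0.          0.16227917 -0.98674489]]
rel [ 50.8 -21.   45.5] [-0.165  0.002  0.003] t 8.075
rel [ 51.  -11.9  99.8] [-0.165  0.002  0.003] t 8.075
```

Emit:
step_arm:
  targets: "51 -21 45 -0.165 0 0;51 -21 45 -0.165 0 0;51 -21 45 -0.165 0 0;51 -21 45 -0.165 0 0"

```text
time_s: 8.57
eef_pos: [0.4491, -0.2459, 0.1149]
eef_rot: [0.082, 0.991, -0.106, -0.008]
wrist_force: [-0.1, -0.8, 0.4]
opening: 1.001
```

```bash
python3 - <<'E'
from h import *
c=snap('wrist','w7.png');save(c,'w7.pkl')
Rz=R.from_euler('z',-.2136).as_matrix();ctr=np.array([.47635,-.2774,0])
T=toolR(-.2136,-.163)
g=ctr+Rz@np.array([-.035,.0187,.0576])
rel(g,T)
E
```

```text
rel [-1.5 -3.5 57.5] [ 0.003 -0.002 -0.   ] t 8.625
```

View pics/w7.png

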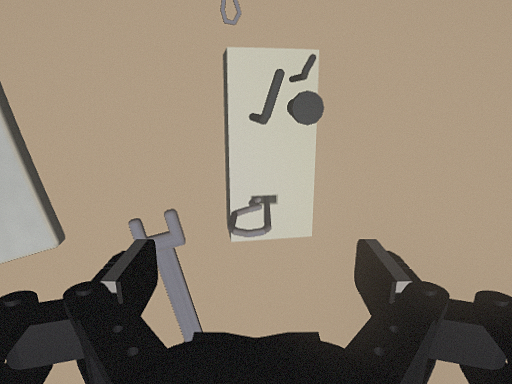

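Emit:
step_arm:
  targets: "-1.5 -3.5 20 0 0 0;-1.5 -3.5 40 0 0 0;-1.5 -3.5 57 0 0 0;-1.5 -3.5 57 0 0 0;-1.5 -3.5 57 0 0 0"

```text
time_s: 9.25
eef_pos: [0.4463, -0.2509, 0.0572]
eef_rot: [0.082, 0.991, -0.106, -0.008]
wrist_force: [0.1, -0.4, -0.1]
opening: 1.002
```

```bash
python3 - <<'E'
from h import *
c=snap('wrist','w8.png');save(c,'w8.pkl')
Rz=R.from_euler('z',-.2136).as_matrix();ctr=np.array([.47635,-.2774,0])
T=toolR(-.2136,-.163)
g=ctr+Rz@np.array([-.035,.0187,.0576])
rel(g,T);print(ctrl.get_obs()['wrist_force'])
E
```

```text
rel [-0.2  0.9 -0.1] [ 0.003 -0.001  0.001] t 9.3
[ 0.12785912 -0.30294527  0.99677955]
```

View pics/w8.png

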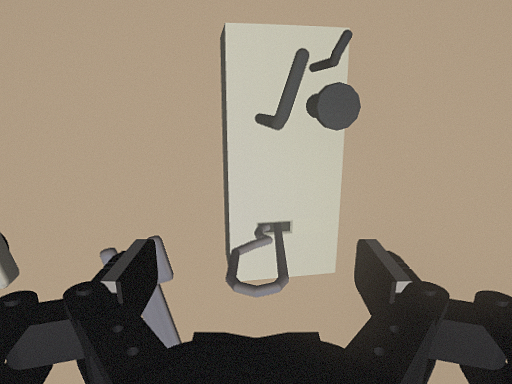

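Emit:
step_arm:
  targets: "0 0.5 0 0 0 0;0 0.5 0 0 0 0;0 0.5 0 0 0 0;0 0.5 0 0 0 0;0 0.5 0 0 0 0;0 0.5 0 0 0 0"
  grip: 0

```text
time_s: 10.05
eef_pos: [0.4461, -0.251, 0.0568]
eef_rot: [0.082, 0.991, -0.106, -0.009]
wrist_force: [-0.4, -0.8, 3.4]
opening: 0.269
```

```bash
python3 - <<'E'
from h import *
c=snap('wrist','w9.png');save(c,'w9.pkl');o=ctrl.get_obs()
print(o['eef_pos'],o['eef_rot'],o['wrist_force'],o['opening'])
E
```

```text
[ 0.44609613 -0.25103273  0.05680716] [ 0.08215412  0.99097977 -0.10553314 -0.00851784] [-0.87298133 -1.03535107  3.18169844] 0.2665614950713497
```

View pics/w9.png

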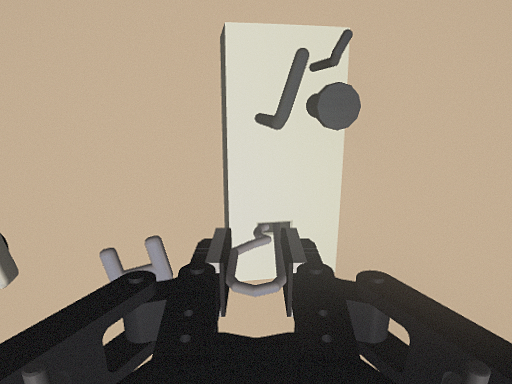

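Emit:
step_arm:
  targets: "0 0 -8 0 0 0;0 0 -18 0 0 0;0 0 -30 0 0 0;0 0 -45 0 0 0;0 0 -80 0 0 0;0 0 -120 0 0 0;0 0 -120 0 0 0"

```text
time_s: 10.98
eef_pos: [0.4524, -0.2322, 0.1793]
eef_rot: [0.084, 0.991, -0.105, -0.005]
wrist_force: [-0.7, 0.5, -1.1]
opening: 0.268
```

```bash
python3 - <<'E'
from h import *
c=snap('wrist','w10.png');save(c,'w10.pkl');o=ctrl.get_obs()
print(o['eef_pos'],o['eef_rot'],o['wrist_force'],o['opening'])
rel([.55,.0695,.23],toolR(.034,0))
cv2.imwrite('pics/z13.png',cv2.resize(c['image'][180:320,190:330,::-1],None,fx=4,fy=4,interpolation=cv2.INTER_CUBIC))
E
```

```text
[ 0.4511532  -0.23159416  0.17707421] [ 0.08273056  0.99096612 -0.10532923 -0.00689609] [ 0.46085521  0.12364629 -1.36337479] 0.2655507150424352
rel [  33.6 -302.1 -104.2] [ 0.166  0.017 -0.245] t 11.025
```

View pics/z13.png

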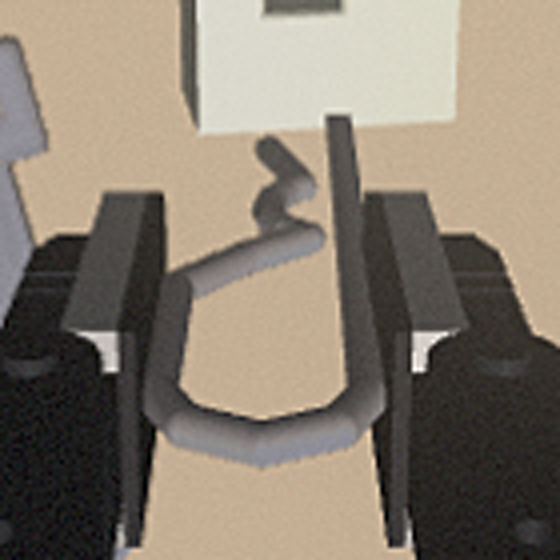

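```bash
python3 - <<'E'
from h import *
c=load('w10.pkl');o=ctrl.get_obs();R0=rot(o['eef_rot']);p=o['eef_pos']
def tp(q): return proj(c,p+R0@(np.array(q)/1000.))
for q in [(0,10,54),(0,10,16),(0,10,-8),(0,10,-30),(0,0,-40),(0,-10,-8),(0,-10,-30)]: print(q,((tp(q)-[190,180])*4).round())
# tip at tool depth 54
ro,rd=ray(c,275,209.3);ro=R0.T@(ro-p)*1000;rd=R0.T@rd
for z in (52,54,56): print(z,(ro+rd*(z-ro[2])/rd[2]).round(1))
E
```

```text
(0, 10, 54) [324. 123.]
(0, 10, 16) [338. 215.]
(0, 10, -8) [350. 297.]
(0, 10, -30) [364. 396.]
(0, 0, -40) [261. 453.]
(0, -10, -8) [172. 297.]
(0, -10, -30) [157. 396.]
52 [ 1.6 12.3 52. ]
54 [ 1.  12.4 54. ]
56 [ 0.3 12.6 56. ]
```

```bash
python3 - <<'E'
from h import *
rel([.5735,.0705,.22],toolR(.034,0))
E
```

```text
rel [  56.4 -309.6  -95.2] [ 0.166  0.017 -0.245] t 11.025
```

Emit:
step_arm:
  targets: "10 -40 -60 0.08 0 0;56 -309 -95 0.166 0.017 -0.245;56 -309 -95 0.166 0.017 -0.245;56 -309 -95 0.166 0.017 -0.245;56 -309 -95 0.166 0.017 -0.245;56 -309 -95 0.166 0.017 -0.245;56 -309 -95 0.166 0.017 -0.245;56 -309 -95 0.166 0.017 -0.245"

```text
time_s: 12.02
eef_pos: [0.5714, 0.0695, 0.2168]
eef_rot: [-0.001, 1.0, 0.017, -0.003]
wrist_force: [0.1, -0.5, 0.1]
opening: 0.268
```

```bash
python3 - <<'E'
from h import *
rel([.5735,.0705,.18],toolR(.034,0));o=ctrl.get_obs();print(o['eef_pos'],o['opening'],o['dq'].round(2))
E
```

```text
rel [ 2.3 -0.9 36.7] [-0.002  0.005 -0.001] t 12.025
[0.57142495 0.0694675  0.21675904] 0.2679095701020185 [-0.02 -0.01  0.    0.   -0.    0.  ]
```

Emit:
step_arm:
  targets: "2.3 -1 20 -0.002 0.005 0;2.3 -1 36 -0.002 0.005 0;2.3 -1 36 -0.002 0.005 0;2.3 -1 36 -0.002 0.005 0"

```text
time_s: 12.52
eef_pos: [0.5746, 0.0705, 0.1823]
eef_rot: [-0.0, 1.0, 0.016, 0.001]
wrist_force: [-0.6, -0.8, 0.1]
opening: 0.265
```

```bash
python3 - <<'E'
from h import *
c=snap('wrist','w11.png');save(c,'w11.pkl');o=ctrl.get_obs();print(o['eef_pos'],o['eef_rot'],o['wrist_force'])
cv2.imwrite('pics/z14.png',cv2.resize(c['image'][140:310,180:340,::-1],None,fx=3.5,fy=3.5,interpolation=cv2.INTER_CUBIC))
E
```

```text
[0.57486308 0.07064465 0.18264256] [-4.57323624e-05  9.99866202e-01  1.62861231e-02  1.52884016e-03] [-0.23932456 -0.31479974  0.19762   ]
```

View pics/w11.png

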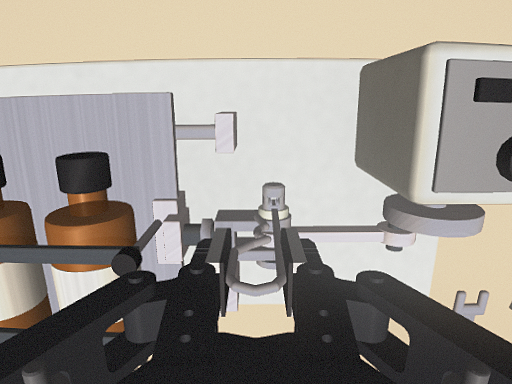

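View pics/z14.png

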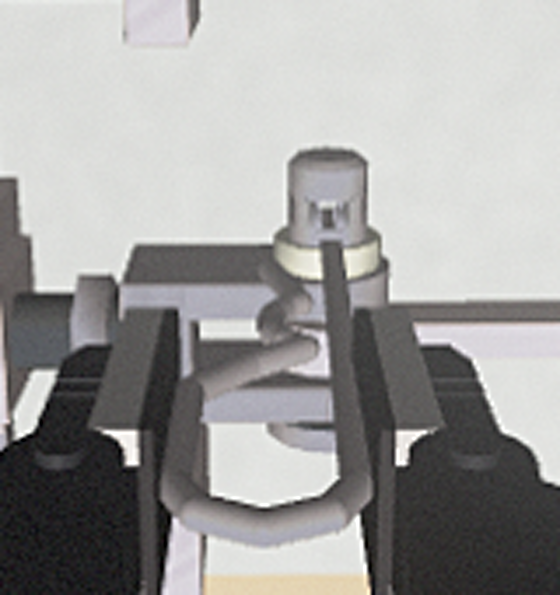

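```bash
python3 - <<'E'
from h import *
c=load('w11.pkl');o=ctrl.get_obs();R0=rot(o['eef_rot']);p=o['eef_pos']
f=lambda x,y:(180+x/3.5,140+y/3.5)
tip=onz(c,*f(333,243),p[2]-.054);hole=onz(c,*f(327,213),.108)
print(tip,hole,'need',(hole-tip)[:2]*1000,'tool',(R0.T@(hole-tip)*1000).round(1))
print('shank', onz(c,*f(289,185),.1),onz(c,*f(368,185),.1), onz(c,*f(327,213),.1))
for x in (.5744,): print((proj(c,[x,.0585,.108])-[180,140])*3.5,(proj(c,[x,.0585,.1])-[180,140])*3.5)
cv2.imwrite('pics/z15.png',cv2.resize(c['image'][175:230,240:310,::-1],None,fx=10,fy=10,interpolation=cv2.INTER_CUBIC))
E
```

```text
[0.57544805 0.05893112 0.12864256] [0.57480718 0.05890522 0.108     ] need [-0.64086999 -0.02589928] tool [-0.7  0.  20.6]
shank [0.57801864 0.06626227 0.1       ] [0.57854049 0.05044253 0.1       ] [0.57242446 0.05838219 0.1       ]
[328.98236806 215.07048034] [326.87510419 203.5735063 ]
```

View pics/z15.png

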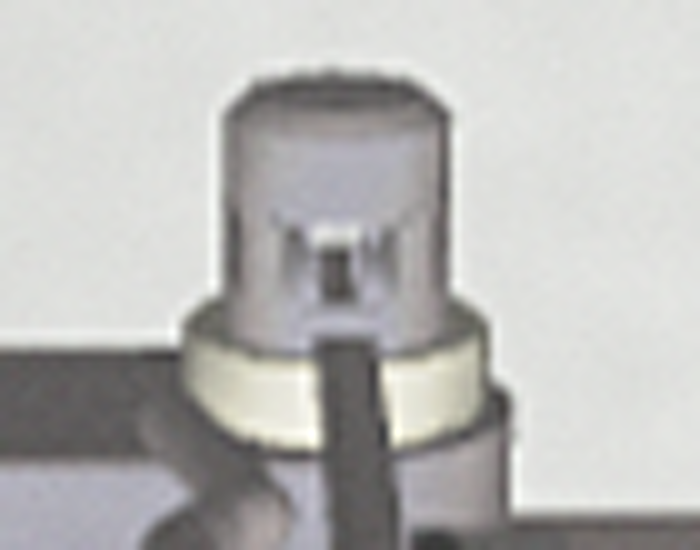

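Emit:
step_arm:
  targets: "-0.8 0 5 0 0 0;-0.8 0 10 0 0 0;-0.8 0 15 0 0 0;-0.8 0 15 0 0 0"

```text
time_s: 13.08
eef_pos: [0.5732, 0.0711, 0.1662]
eef_rot: [-0.0, 1.0, 0.017, 0.0]
wrist_force: [-0.1, -0.2, -0.4]
opening: 0.269
```

```bash
python3 - <<'E'
from h import *
c=snap('wrist','w12.png');save(c,'w12.pkl');o=ctrl.get_obs();R0=rot(o['eef_rot']);print(o['eef_pos'],o['eef_rot'],o['wrist_force'])
cv2.imwrite('pics/z16.png',cv2.resize(c['image'][180:230,240:310,::-1],None,fx=10,fy=10,interpolation=cv2.INTER_CUBIC))
E
```

```text
[0.57348506 0.07109843 0.16654874] [-1.69430492e-04  9.99862515e-01  1.65668311e-02  6.80505251e-04] [ 0.09768733 -0.6284123   0.17490267]
```

View pics/z16.png

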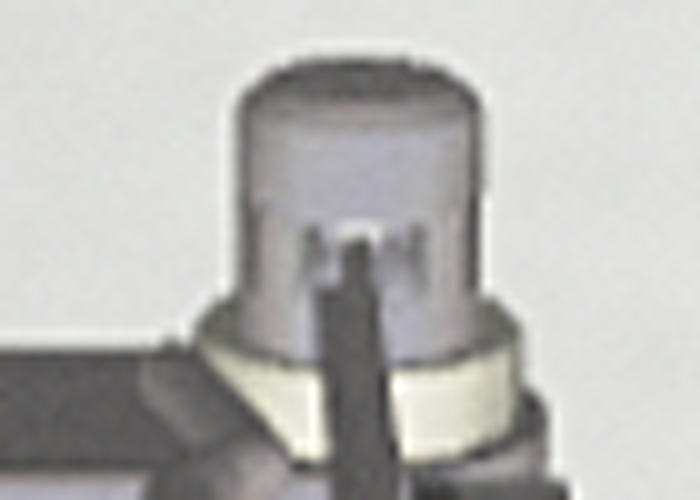

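```bash
python3 - <<'E'
from h import *
c=load('w12.pkl');o=ctrl.get_obs();R0=rot(o['eef_rot']);p=o['eef_pos']
tip=onz(c,240+34.9,180+28.5,p[2]-.054)
for h in [(.5744,.0585,.108),(.5748,.0589,.108)]: print(tip,(R0.T@(np.array(h)-tip)*1000).round(1),(proj(c,h)-[240,180])*10)
print(onz(c,264.4,200,.1),onz(c,288,200,.1))
E
```

```text
[0.57460635 0.05972111 0.11254874] [-0.3  1.2  4.5] [364.12490507 266.37900499]
[0.57460635 0.05972111 0.11254874] [0.2 0.8 4.5] [358.13113534 260.1546229 ]
[0.57614308 0.06598263 0.1       ] [0.57666353 0.050533   0.1       ]
```

Emit:
step_arm:
  targets: "0 0.9 0 0 0 0;0 0.9 1.5 0 0 0;0 0.9 3 0 0 0;0 0.9 4 0 0 0;0 0.9 5 0 0 0;0 0.9 6 0 0 0;0 0.9 7 0 0 0"

```text
time_s: 14.0
eef_pos: [0.5737, 0.0701, 0.1598]
eef_rot: [-0.0, 1.0, 0.017, 0.001]
wrist_force: [0.4, 0.4, 0.2]
opening: 0.265
```

```bash
python3 - <<'E'
from h import *
c=snap('wrist','w13.png');save(c,'w13.pkl');o=ctrl.get_obs();R0=rot(o['eef_rot']);print(o['eef_pos'],o['eef_rot'],o['wrist_force'],o['torque'])
cv2.imwrite('pics/z17.png',cv2.resize(c['image'][180:230,240:310,::-1],None,fx=10,fy=10,interpolation=cv2.INTER_CUBIC))
E
```

```text
[0.57360651 0.07015735 0.15966934] [-1.52412849e-04  9.99862998e-01  1.65288631e-02  8.70638404e-04] [-0.24690973 -0.12480854 -0.41669563] [-0.03634061  0.00491206 -0.01077079]
```

View pics/z17.png

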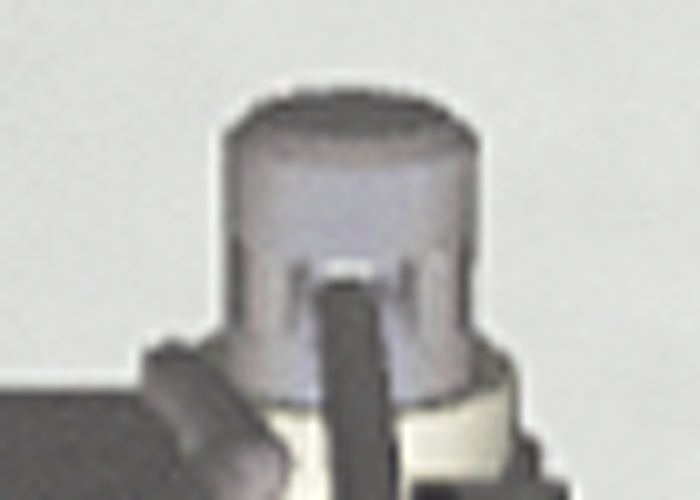

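Emit:
step_arm:
  targets: "0 0 1 0 0 0;0 0 2 0 0 0;0 0 3 0 0 0;0 0 4 0 0 0;0 0 5 0 0 0"

```text
time_s: 14.68
eef_pos: [0.5737, 0.0701, 0.1548]
eef_rot: [-0.0, 1.0, 0.017, 0.001]
wrist_force: [0.3, 0.1, -1.0]
opening: 0.264
```

```bash
python3 - <<'E'
from h import *
c=snap('wrist','w14.png');save(c,'w14.pkl');o=ctrl.get_obs();R0=rot(o['eef_rot']);print(o['eef_pos'],o['eef_rot'],o['wrist_force'],o['torque'])
cv2.imwrite('pics/z18.png',cv2.resize(c['image'][180:290,210:310,::-1],None,fx=5,fy=5,interpolation=cv2.INTER_CUBIC))
E
```

```text
[0.57363767 0.0701563  0.15468904] [-1.31725839e-04  9.99862364e-01  1.65659415e-02  8.97120912e-04] [-0.50714245 -0.76623942  0.435937  ] [ 0.01480523  0.02345874 -0.00518011]
```

View pics/z18.png

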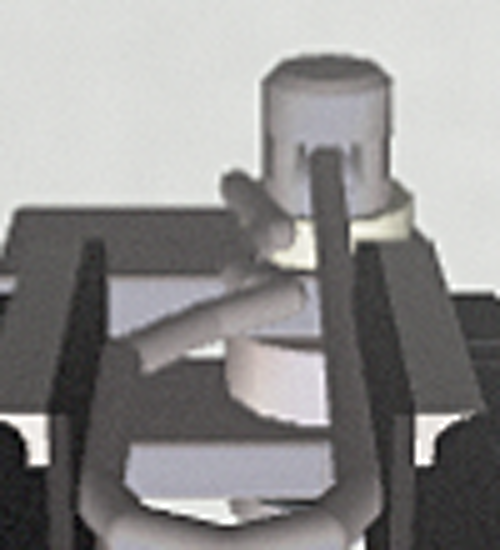

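Emit:
step_arm:
  targets: "0 0 1.5 0 0 0;0 0 3 0 0 0;0 0 4.5 0 0 0;0 0 6 0 0 0;0 0 7.5 0 0 0;0 0 9 0 0 0"

```text
time_s: 15.48
eef_pos: [0.5737, 0.0701, 0.1458]
eef_rot: [-0.0, 1.0, 0.017, 0.001]
wrist_force: [0.2, -0.1, -0.3]
opening: 0.261
```

Emit:
step_arm:
  targets: "0 0 1.5 0 0 0;0 0 3 0 0 0;0 0 4.5 0 0 0;0 0 6 0 0 0;0 0 7.5 0 0 0;0 0 9 0 0 0"

```text
time_s: 16.23
eef_pos: [0.5738, 0.0701, 0.1368]
eef_rot: [-0.0, 1.0, 0.017, 0.001]
wrist_force: [0.3, -0.7, 0.1]
opening: 0.261
```

```bash
python3 - <<'E'
from h import *
c=snap('wrist','w15.png');save(c,'w15.pkl');o=ctrl.get_obs();R0=rot(o['eef_rot']);print(o['eef_pos'],o['eef_rot'],o['wrist_force'],o['torque'])
cv2.imwrite('pics/z19.png',cv2.resize(c['image'][180:310,210:310,::-1],None,fx=4.5,fy=4.5,interpolation=cv2.INTER_CUBIC))
E
```

```text
[0.57365635 0.07010804 0.13661592] [-1.00814631e-04  9.99863097e-01  1.65231717e-02  8.73423937e-04] [-0.2308005  -0.69393413 -0.77364561] [-0.10716921 -0.00902262  0.03624952]
```

View pics/z19.png

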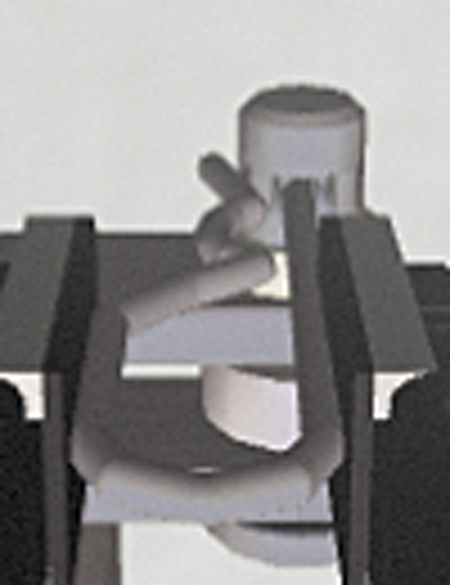

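Emit:
step_arm:
  targets: "0 0 1 0 0 0;0 0 2 0 0 0;0 0 3 0 0 0;0 0 4 0 0 0;0 0 5 0 0 0;0 0 6 0 0 0"

```text
time_s: 17.02
eef_pos: [0.5739, 0.0701, 0.131]
eef_rot: [-0.0, 1.0, 0.017, 0.001]
wrist_force: [0.1, -1.2, 2.3]
opening: 0.265
```

Emit:
step_arm:
  targets: "0 0 1 0 0 0;0 0 2 0 0 0;0 0 3 0 0 0"

```text
time_s: 17.4
eef_pos: [0.574, 0.0701, 0.1281]
eef_rot: [-0.0, 1.0, 0.017, 0.001]
wrist_force: [-0.3, -0.9, 2.1]
opening: 0.268
```

Emit:
step_arm:
  targets: "0 0 1 0 0 0;0 0 2 0 0 0;0 0 3 0 0 0"

```text
time_s: 17.77
eef_pos: [0.5736, 0.07, 0.1246]
eef_rot: [-0.0, 1.0, 0.017, 0.001]
wrist_force: [0.0, -1.3, 1.3]
opening: 0.266
```

Emit:
step_arm:
  targets: "0 0 1 0 0 0;0 0 2 0 0 0;0 0 3 0 0 0"

```text
time_s: 18.15
eef_pos: [0.5738, 0.07, 0.1218]
eef_rot: [-0.0, 1.0, 0.017, 0.001]
wrist_force: [-0.1, -3.1, 0.2]
opening: 0.264
```

```bash
python3 - <<'E'
from h import *
c=snap('wrist','w16.png');save(c,'w16.pkl');o=ctrl.get_obs();R0=rot(o['eef_rot']);print(o['eef_pos'],o['eef_rot'],o['wrist_force'],o['torque'])
cv2.imwrite('pics/z20.png',cv2.resize(c['image'][160:310,200:320,::-1],None,fx=4,fy=4,interpolation=cv2.INTER_CUBIC))
s=snap('scene');save(s,'s1.pkl');cv2.imwrite('pics/z21.png',cv2.resize(s['image'][160:220,230:310,::-1],None,fx=8,fy=8,interpolation=cv2.INTER_CUBIC))
E
```

```text
[0.57369517 0.07004109 0.12159152] [-3.07741293e-05  9.99863013e-01  1.65280038e-02  8.82765375e-04] [ 1.21775787 -2.6681955  -1.37700067] [-0.50661746 -0.12803593 -0.04495082]
```

View pics/z20.png

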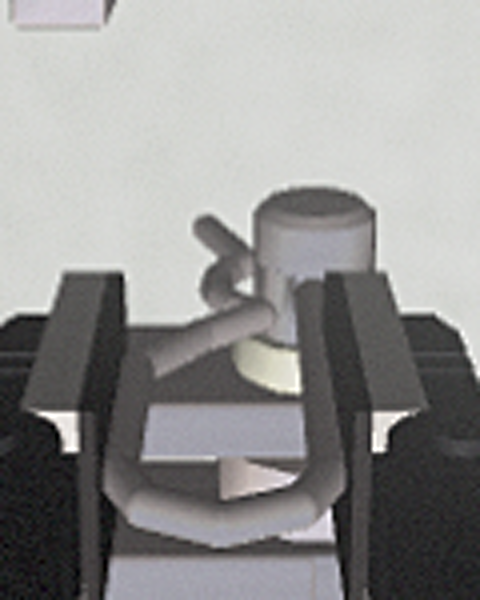

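View pics/z21.png

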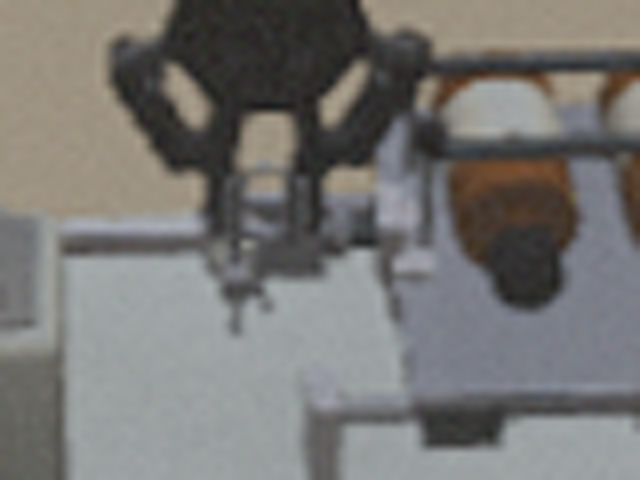

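Emit:
step_arm:
  targets: "0 0.3 1 0 0 0;0 0.3 2 0 0 0"

```text
time_s: 18.5
eef_pos: [0.5737, 0.0699, 0.1198]
eef_rot: [-0.0, 1.0, 0.017, 0.001]
wrist_force: [0.6, -1.9, -0.2]
opening: 0.262
```

Emit:
step_arm:
  targets: "0 0 1 0 0 0;0 0 2 0 0 0"

```text
time_s: 18.75
eef_pos: [0.5738, 0.0699, 0.1178]
eef_rot: [-0.0, 1.0, 0.017, 0.001]
wrist_force: [-0.5, -1.3, 0.2]
opening: 0.265
```

```bash
python3 - <<'E'
from h import *
c=snap('wrist','w17.png');save(c,'w17.pkl');o=ctrl.get_obs();R0=rot(o['eef_rot']);print(o['eef_pos'],o['eef_rot'],o['wrist_force'],o['torque'])
cv2.imwrite('pics/z22.png',cv2.resize(c['image'][140:310,200:320,::-1],None,fx=3.5,fy=3.5,interpolation=cv2.INTER_CUBIC))
E
```

```text
[0.57371198 0.06989283 0.11766462] [-1.40630451e-04  9.99862226e-01  1.65738571e-02  9.03563938e-04] [ 0.80235281 -1.80861091  0.0626558 ] [-0.35183935 -0.09486424  0.07722673]
```

View pics/z22.png

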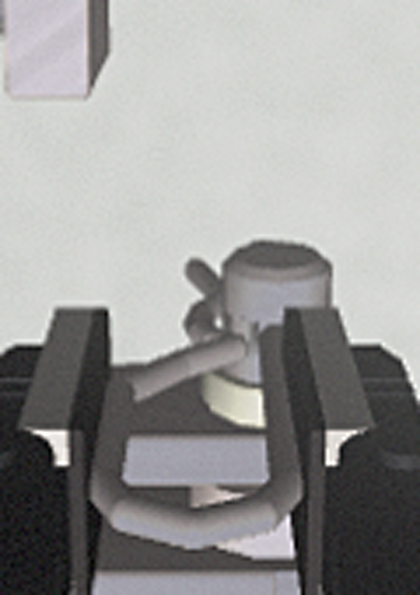

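Emit:
step_arm:
  targets: "0 0 0.5 0 0 0;0 0 1 0 0 0;0 0 1.5 0 0 0;0 0 1.5 0 0 0"

```text
time_s: 19.3
eef_pos: [0.5738, 0.0699, 0.1163]
eef_rot: [-0.0, 1.0, 0.017, 0.001]
wrist_force: [1.8, -1.4, -0.5]
opening: 0.266
```

```bash
python3 - <<'E'
from h import *
F=[]
c=snap('wrist','w18.png');save(c,'w18.pkl')
for i in range(3):
    o=ctrl.get_obs();print(o['eef_pos'],o['wrist_force'],o['torque'])
cv2.imwrite('pics/z23.png',cv2.resize(c['image'][180:310,210:310,::-1],None,fx=4.5,fy=4.5,interpolation=cv2.INTER_CUBIC))
R0=rot(o['eef_rot']);p=o['eef_pos']
# nominal seat geometry overlay prediction: expected loop top px, etc
for q in [(0,8,-38),(0,0,-38)]:
    print(q,(proj(c,p+R0@(np.array(q)/1000.))-[210,180])*4.5)
for h in [(.5744,.0585,.154),(.5744,.0685,.154)]: print((proj(c,h)-[210,180])*4.5)
E
```

```text
[0.57381171 0.06983295 0.11635248] [ 0.81619691 -1.24372666  0.05311129] [-0.30445272 -0.11079276 -0.00127563]
[0.57381171 0.06983295 0.11635248] [ 0.81619691 -1.24372666  0.05311129] [-0.30445272 -0.11079276 -0.00127563]
[0.57381171 0.06983295 0.11635248] [ 0.81619691 -1.24372666  0.05311129] [-0.30445272 -0.11079276 -0.00127563]
(0, 8, -38) [312.29322231 499.00377303]
(0, 0, -38) [211.52025008 499.12252416]
[353.98720819 493.29326896]
[228.43104519 489.88120949]
```

View pics/z23.png

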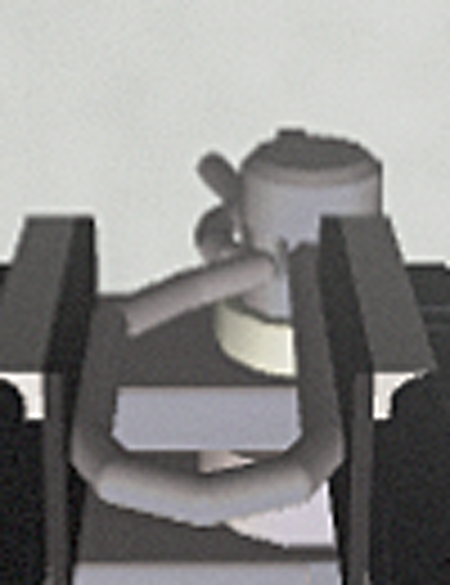

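```bash
python3 - <<'E'
from h import *
ims=[]
for f,v in [('w10',220),('w16',215),('w17',220),('w18',215)]:
    c=load(f+'.pkl');ims.append(cv2.resize(c['image'][v-15:v+45,235:290,::-1],None,fx=7,fy=7,interpolation=cv2.INTER_CUBIC))
cv2.imwrite('pics/z24.png',cv2.resize(np.vstack([np.hstack(ims[:2]),np.hstack(ims[2:])]),None,fx=.7,fy=.7))
E
```

```text
(no output)
```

View pics/z24.png

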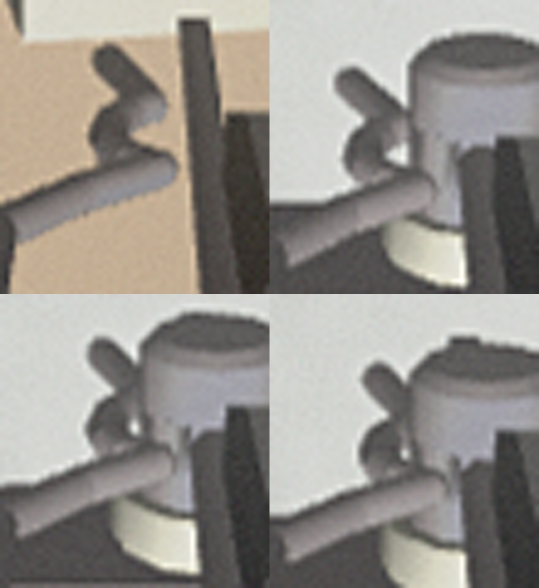

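Emit:
step_arm:
  targets: "0 0 0.5 0 0 0;0 0 1 0 0 0;0 0 1.5 0 0 0;0 0 1.5 0 0 0"

```text
time_s: 19.85
eef_pos: [0.5738, 0.0699, 0.1148]
eef_rot: [-0.0, 1.0, 0.017, 0.001]
wrist_force: [0.7, -1.5, 0.3]
opening: 0.266
```

```bash
python3 - <<'E'
from h import *
c=snap('wrist','w19.png');save(c,'w19.pkl');o=ctrl.get_obs();print(o['eef_pos'],o['wrist_force'],o['torque'])
ims=[]
for f,v in [('w18',215),('w19',220)]:
    c=load(f+'.pkl');ims.append(cv2.resize(c['image'][v-15:v+45,235:290,::-1],None,fx=7,fy=7,interpolation=cv2.INTER_CUBIC))
cv2.imwrite('pics/z25.png',np.hstack(ims))
E
```

```text
[0.57380977 0.0698286  0.11485308] [ 0.41809086 -1.98797936 -0.2947659 ] [-0.35042597 -0.08719193  0.00406922]
```

View pics/z25.png

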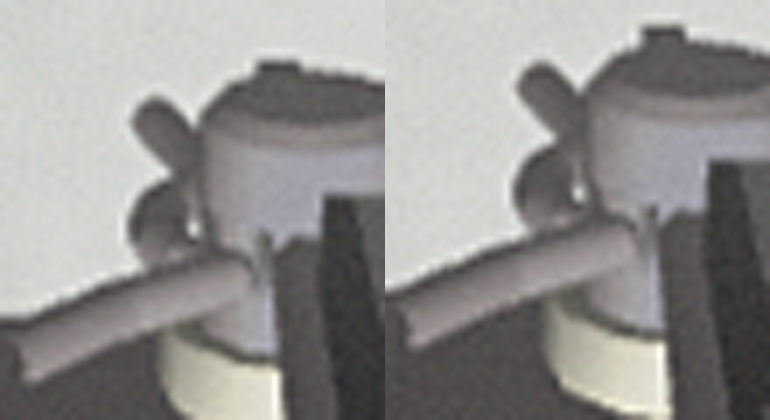

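Emit:
step_arm:
  targets: "0 0.3 0 0 0 0;0 0.3 0 0 0 0;0 0.3 0 0 0 0;0 0.3 0 0 0 0"
  grip: 45

```text
time_s: 20.4
eef_pos: [0.5738, 0.0697, 0.1149]
eef_rot: [-0.0, 1.0, 0.017, 0.001]
wrist_force: [0.4, 0.3, 0.2]
opening: 0.452
```

```bash
python3 - <<'E'
from h import *
c=snap('wrist','w20.png');save(c,'w20.pkl');o=ctrl.get_obs();print(o['eef_pos'],o['wrist_force'],o['torque'],o['opening'])
cv2.imwrite('pics/z26.png',cv2.resize(c['image'][180:310,200:320,::-1],None,fx=4.5,fy=4.5,interpolation=cv2.INTER_CUBIC))
E
```

```text
[0.57379249 0.06964407 0.11488457] [ 0.65318664 -0.42265612  0.49416935] [-0.04157863  0.06279807  0.02657389] 0.4537649336102869
```

View pics/z26.png

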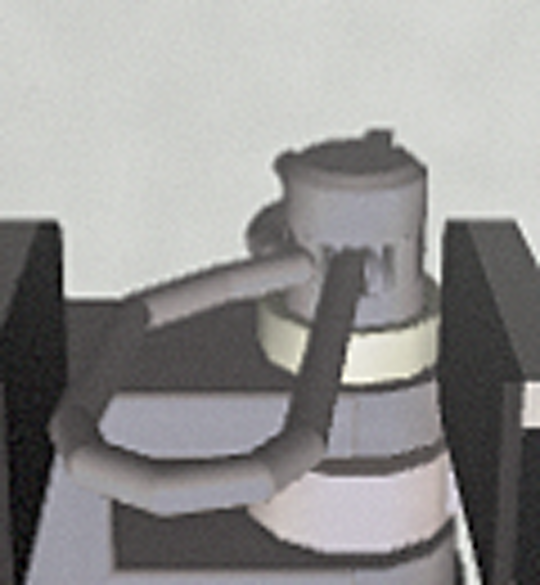

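Emit:
step_arm:
  targets: "0 0 0 0 0 0;0 0 0 0 0 0;0 0 -5 0 0 0;0 0 -10 0 0 0"
  grip: 70

```text
time_s: 20.95
eef_pos: [0.5739, 0.0695, 0.1254]
eef_rot: [-0.0, 1.0, 0.017, 0.001]
wrist_force: [0.2, -0.2, 0.0]
opening: 0.698
```

```bash
python3 - <<'E'
from h import *
c=snap('wrist','w21.png');save(c,'w21.pkl');o=ctrl.get_obs();print(o['time_s'],o['eef_pos'],o['wrist_force'],o['opening'])
cv2.imwrite('pics/z27.png',cv2.resize(c['image'][160:310,190:320,::-1],None,fx=4.,fy=4.,interpolation=cv2.INTER_CUBIC))
E
```

```text
21.0 [0.5744127  0.0695218  0.12618073] [ 0.14962123 -0.332523    0.95224734] 0.6987238210485197
```

View pics/z27.png

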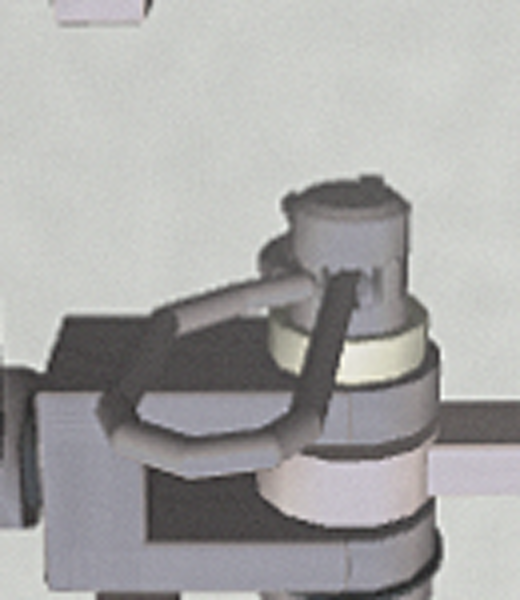

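Emit:
step_arm:
  targets: "0 0 -50 0 0 0;0 0 -100 0 0 0;-40 0 -110 0 0 0;-60 0 -110 0 0 0;-60 0 -110 0 0 0"

```text
time_s: 21.62
eef_pos: [0.513, 0.0677, 0.2354]
eef_rot: [-0.0, 1.0, 0.017, 0.002]
wrist_force: [-0.2, -0.3, 1.0]
opening: 0.702
```

```bash
python3 - <<'E'
from h import *
c=snap('wrist','w22.png');save(c,'w22.pkl');o=ctrl.get_obs();print(o['time_s'],o['eef_pos'],o['wrist_force'],o['opening'])
cv2.imwrite('pics/z28.png',cv2.resize(c['image'][70:200,190:320,::-1],None,fx=4.5,fy=4.5,interpolation=cv2.INTER_CUBIC))
s=snap('scene');save(s,'s2.pkl');cv2.imwrite('pics/z29.png',cv2.resize(s['image'][160:220,230:310,::-1],None,fx=8,fy=8,interpolation=cv2.INTER_CUBIC))
cv2.imwrite('pics/s2.png',s['image'][:,:,::-1])
E
```

```text
21.675 [0.51381569 0.06755115 0.23532405] [ 0.09139824  0.79725524 -0.21551475] 0.6987547610017488
```

View pics/z28.png

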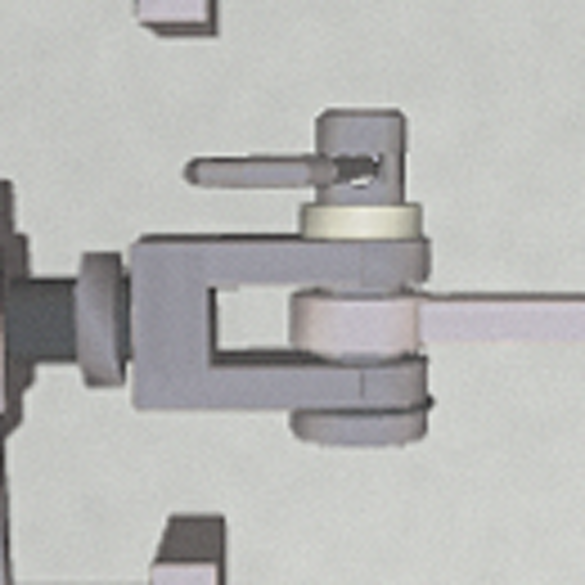

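View pics/z29.png

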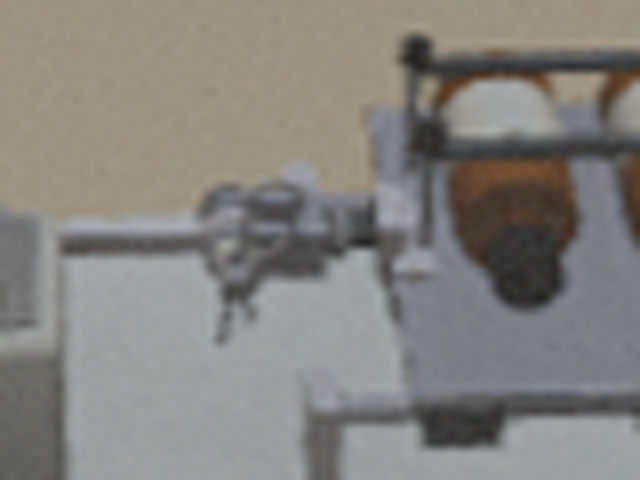

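View pics/s2.png

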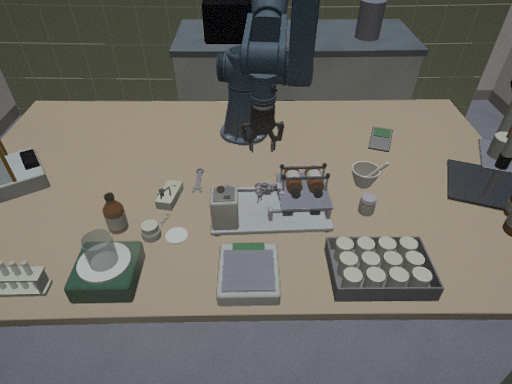

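```bash
python3 - <<'E'
from h import *
a=load('w21.pkl');b=load('w22.pkl')
Rz=R.from_euler('z',.034).as_matrix();S=np.array([.5744,.0587,.1])
for (x,y,u,v) in [(115,405,197,172),(110,400,195,172),(120,415,200,172)]:
    ra=ray(a,190+x/4,160+y/4);rb=ray(b,190+u/4.5,70+v/4.5)
    X=tri([ra,rb]);l=Rz.T@(X-S)*1000
    print('loop shoulder rel seat',l.round(1),'r',np.hypot(l[1],l[2]),'expect',np.hypot(20,46))
    ang=np.arctan2(l[1],l[2]);print('lean',ang-np.arctan2(20,46))
# straight leg at plane: shoulder right (0,46) and where leg crosses
E
```

```text
loop shoulder rel seat [-0.  26.8 40.7] r 48.72313723009973 expect 50.15974481593781
lean 0.17245008207016438
loop shoulder rel seat [-0.  27.3 39.6] r 48.07825008262624 expect 50.15974481593781
lean 0.19432825914188318
loop shoulder rel seat [-0.  26.1 43. ] r 50.29453119100513 expect 50.15974481593781
lean 0.13598103147791557
```

```bash
python3 - <<'E'
from h import *
b=load('w22.pkl')
print('head outer',onz(b,190+361/4.5,70+443/4.5,.1),'shank end',onz(b,190+361/4.5,70+109/4.5,.1),ctrl.get_obs()['wrist_force'])
s=load('s2.pkl')['image'].astype(int);s0=load('scene0.pkl')['image'].astype(int)
d=np.abs(s-s0).max(2)>60
n,l,st,_=cv2.connectedComponentsWithStats(d.astype(np.uint8))
print([x.tolist() for x in st[1:] if x[4]>8])
E
```

```text
head outer [0.52373981 0.05610006 0.1       ] shank end [0.5847648  0.05877759 0.1       ] [ 0.66062123  0.4167605  -0.44440419]
[[253, 0, 15, 11, 94], [310, 6, 9, 2, 10], [255, 10, 13, 7, 65], [245, 13, 8, 16, 76], [267, 20, 14, 22, 246], [290, 20, 27, 31, 403], [242, 30, 7, 20, 64], [250, 41, 16, 12, 70], [76, 43, 7, 2, 13], [214, 44, 26, 9, 125], [85, 59, 24, 31, 228], [114, 72, 6, 10, 20], [80, 75, 4, 6, 12], [218, 74, 3, 7, 11], [252, 74, 6, 3, 9], [259, 74, 4, 4, 12], [260, 101, 24, 51, 566], [244, 138, 8, 4, 22], [249, 145, 4, 7, 20], [258, 195, 4, 3, 9]]
```

Head-to-end length is 61.0 mm in the picture, which equals 22 + 37 + about 2 mm of radius/edge blur. The pin is home, and apart from the robot only the pin and clip region has changed. I'm handing in.

```bash
python3 - <<'E'
from h import *
print(ticket.hand_in())
E
```

```text
the job is handed in; nothing more can be done
None
```

The clevis pin is home, and the large hairpin clip is through the cross hole and hugging the shank. The job was handed in at about 22 s with the gripper well clear.

- **Pin:** I pushed it in by its head with the shut fingertips. It slid at about 3 N, then stopped hard where I expected, and I backed off at 10 N. The last picture shows the head against its washer at x = 0.524 m; the expected value is 0.5244 m.
- **Clip:** The hole was already upright. I took the clip out of the block by its loop and slid the straight leg down by feel. Vertical force never read more than about 2.5 N. It rose, then fell to slightly below zero as the neck passed the shank, and was near zero at the end. Then I let go.
- **Final checks:** The curved leg wraps the shank, and the clip measured within about 1–2 mm of its seated depth.
- **Clip lean:** On release the clip leaned about 0.17 rad towards the platform. I took this as leaning with the pin and left it.
- **Other things:** Comparing scene pictures from before and after, nothing on the bench changed except the clip and pin area; the other differences were the arm itself.
- **Small disagreements:**
  - The wrist camera put the clip about 2 mm to the side of where the grasp implied, so I lined the tip up with the hole in the camera picture instead.
  - Sideways force reached about 3 N while the curved leg was sprung open.
  - The seated depth came about 1.5 mm lower than my estimate from the grasp, so I judged it from the snap.
  - The pin measured 61 mm from head to end in the picture against 59 mm nominal, which I put down to blurred edges.

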